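Pin the tilting parts tray and scrape the leftover nuts into the cup

TASK

Raise the tilting parts tray by its red lug until the hole under it lines up with the hole in the green stand, and push the yellow-handled pin through both, fully home. Then stand the white cup under the tray's open lip and, with the scraper, sweep all the brass nuts off the pinned tray into it (never take them off the tray with the fingers; any that miss the cup may be picked up). Finally put the scraper back upright in its rest and the cup with all the nuts on the middle of its blue mat, leaving the tray pinned up; do not tip the cup or disturb the lens, jar and screwdriver.

Things in the scene. Friction and masses are not known exactly. Their poses are not given: they have to be found in the camera images.
- stand: Green stand of the tilting tray, fixed to the bench. Origin on the bench under the middle of the hinge; +x downhill (the tray's open lip side), +y the pin side. Hinge axis along y, 75 mm up, x = 0. Foot plate 12 mm thick, 140 mm wide, x = -207 to +8 mm. Hinge posts at y = +-60, to 86 mm up. Pin plate: upright, 50 mm long, y = 58 to 72 mm, 64 to 120 mm up, on a thin web.
- stand_hole (a point): Centre of the pin hole's mouth on the outer (+y) face of the stand's pin plate, 92 mm above the bench, at x = -100 mm. Hole 13 mm in diameter along stand y, 14 mm deep (right through). Axes as the stand's. The pin goes in moving along stand -y.
- tray_hole (a point): Mouth (+y face) of the 13 mm hole along y through a 30 mm thick block under the tray, which moves with it; 20 mm further in (-y) than stand_hole. Both holes are in line (same stand x and z) with the tray at 0.35 rad, within about 0.02.
- tray (a joint): Tilt of the tray in rad: 0 = level (as it starts), grows as the red lug is raised, stop at 0.60. Stiff hinge: the tray stays where it is left (about 1 N m of friction; 5 to 9 N up at the lug moves it). Holes in line at 0.35.
- tray_lug (a point): Centre of the red lug on the tray's uphill end, by which it is raised and lowered: a block 32 mm long (tray x), 16 mm wide (y), 42 mm tall; this point is 18 mm below its top, 191 mm along tray -x from the hinge axis and 32 mm above it. Pinch it across its 16 mm, from above. Axes = the tray's, tilting with it.
- tray_floor (a point): Point on the tray floor's upper face, 10 mm straight over the hinge axis, half-way across. Tray axes, tilting with it: +x downhill, y across, z off the floor. Black rubber floor from x = -171 mm to the open lip at +25 mm, 96 mm wide inside; walls 22 mm high on both sides and uphill end. At 0.35 rad the lip is 27 mm along stand x from the hinge, 76 mm above the bench.
- pin_grip (a point): Grip point of the pin, on its upright yellow block's centre line, 46 mm above its underside. Block 26 (x) x 16 (y) mm, 64 mm tall, on a 30 x 40 x 6 mm foot; steel shank 10 mm in diameter, 60 mm long, sticks out level along +x, 8 mm below this point, last 8 mm tapering. 100 g. Starts standing on the bench. x along the shank to its tip, z up.
- pin_shoulder (a point): Where the shank leaves the yellow block: 13 mm along +x and 8 mm below pin_grip. Same axes. Fully home, this face is against the stand's pin plate, at stand_hole; let go, the pin stays in the holes and droops up to about 0.1 rad in their slack, which does not matter.
- cup_mid (a point): Centre of the catch cup, 24 mm above its underside. White open rectangular cup, outside 70 (x) x 124 (y) x 48 mm tall, walls 4 mm, about 160 g, orange grip tab on its +x side. It starts on the blue mat.
- cup_tab (a point): Grip point on the cup's orange tab: 12 mm thick (cup x), 30 mm wide, rising to 90 mm; this point is 74 mm above the cup's underside, 41 mm along cup +x from its centre. Pinch it across its 12 mm. Under the lip the cup stands with its +x along stand +x (tab away from the tray), its other long wall a few mm from the stand's foot: centre 47 to 50 mm along stand x from the hinge.
- mat: Flat blue mat, 110 x 170 mm, 3 mm thick, fixed on the bench; the cup's home. Origin at the centre of its underside, long side along its y.
- scraper_grip (a point): Centre of the scraper's red handle, 66 mm above the blade's lower edge. Handle 14 mm thick (x), 44 mm wide (y), 44 mm tall (its top 20 mm above this point). The blue blade below it is 5 mm thick (x), 76 mm wide (y), 44 mm tall. About 70 g. Starts upright in its rest. z up the handle.
- scraper_edge (a point): Middle of the scraper blade's lower edge, 66 mm below scraper_grip. Same axes.
- rest: Black rest of the scraper, fixed on the bench, foot 70 x 110 mm: a slot for the blade along its y, 9 mm wide and 84 mm long, walls to 32 mm above the bench with flared guides above (to 45 mm). Origin at the centre of its underside.
- rest_slot (a point): Centre of the slot's floor, 6 mm above the bench. The blade's edge stands here when the scraper is home. Axes as the rest's.
- lens: Bystander: lens in a black ring on a post, grey foot 50 x 60 mm, 130 mm tall. Leave alone.
- jar: Bystander: small jar, 44 mm wide, 55 mm tall. Leave alone.
- driver: Bystander: screwdriver, 150 mm long, lying at the far side. Leave alone.
- nut0_mid (a point): A leftover brass T-slot nut on the tray floor: 22 mm (x) by 18 mm (y) base, 6 mm thick, with a 22 x 10 mm rib on top, 12 mm tall in all, 22 g. Point at its centre, 6 mm above its underside. It clings to the rubber and does not slide at the tray's pinned tilt. Three to six nuts are there; the others are absent.
- nut1_mid (a point): A leftover brass T-slot nut on the tray floor: 22 mm (x) by 18 mm (y) base, 6 mm thick, with a 22 x 10 mm rib on top, 12 mm tall in all, 22 g. Point at its centre, 6 mm above its underside. It clings to the rubber and does not slide at the tray's pinned tilt. Three to six nuts are there; the others are absent.
- nut2_mid (a point): A leftover brass T-slot nut on the tray floor: 22 mm (x) by 18 mm (y) base, 6 mm thick, with a 22 x 10 mm rib on top, 12 mm tall in all, 22 g. Point at its centre, 6 mm above its underside. It clings to the rubber and does not slide at the tray's pinned tilt. Three to six nuts are there; the others are absent.
- nut3_mid (a point): A leftover brass T-slot nut on the tray floor: 22 mm (x) by 18 mm (y) base, 6 mm thick, with a 22 x 10 mm rib on top, 12 mm tall in all, 22 g. Point at its centre, 6 mm above its underside. It clings to the rubber and does not slide at the tray's pinned tilt. Three to six nuts are there; the others are absent.
- nut4_mid (a point): A leftover brass T-slot nut on the tray floor: 22 mm (x) by 18 mm (y) base, 6 mm thick, with a 22 x 10 mm rib on top, 12 mm tall in all, 22 g. Point at its centre, 6 mm above its underside. It clings to the rubber and does not slide at the tray's pinned tilt. Three to six nuts are there; the others are absent.
- nut5_mid (a point): A leftover brass T-slot nut on the tray floor: 22 mm (x) by 18 mm (y) base, 6 mm thick, with a 22 x 10 mm rib on top, 12 mm tall in all, 22 g. Point at its centre, 6 mm above its underside. It clings to the rubber and does not slide at the tray's pinned tilt. Three to six nuts are there; the others are absent.
There are look-alikes about, which are no part of the job. Leave any grey or pink look-alike of the part that bears scraper_grip alone. Leave any purple look-alike of the rest alone.

How it is judged:
On the way, in this order (a step that is already met when the one before it is completed fails the run):
1. the tray is raised and the pin is through both holes, fully home (y of pin_shoulder in the frame of stand_hole below 0.008 m and distance between pin_shoulder and stand_hole below 0.012 m and angle between the x axis of pin_shoulder and the y axis of stand, either way round below 0.2 rad and value of joint tray between 0.3 and 0.4 rad), for 0.3 s.
2. the scraper pushes a nut on the pinned tray (all of step 1 and (contact force between scraper and nut0 above 0.03 N or contact force between scraper and nut1 above 0.03 N or contact force between scraper and nut2 above 0.03 N or contact force between scraper and nut3 above 0.03 N or contact force between scraper and nut4 above 0.03 N or contact force between scraper and nut5 above 0.03 N)).
3. all the nuts are in the cup (x of nut0_mid in the frame of cup_mid between -0.034 and 0.034 m and y of nut0_mid in the frame of cup_mid between -0.061 and 0.061 m and z of nut0_mid in the frame of cup_mid between -0.024 and 0.026 m and x of nut1_mid in the frame of cup_mid between -0.034 and 0.034 m and y of nut1_mid in the frame of cup_mid between -0.061 and 0.061 m and z of nut1_mid in the frame of cup_mid between -0.024 and 0.026 m and x of nut2_mid in the frame of cup_mid between -0.034 and 0.034 m and y of nut2_mid in the frame of cup_mid between -0.061 and 0.061 m and z of nut2_mid in the frame of cup_mid between -0.024 and 0.026 m and x of nut3_mid in the frame of cup_mid between -0.034 and 0.034 m and y of nut3_mid in the frame of cup_mid between -0.061 and 0.061 m and z of nut3_mid in the frame of cup_mid between -0.024 and 0.026 m and x of nut4_mid in the frame of cup_mid between -0.034 and 0.034 m and y of nut4_mid in the frame of cup_mid between -0.061 and 0.061 m and z of nut4_mid in the frame of cup_mid between -0.024 and 0.026 m and x of nut5_mid in the frame of cup_mid between -0.034 and 0.034 m and y of nut5_mid in the frame of cup_mid between -0.061 and 0.061 m and z of nut5_mid in the frame of cup_mid between -0.024 and 0.026 m), for 0.2 s.
At the end, for the whole second after the job is handed in: Tray at 0.30 to 0.40 rad, pin through both holes with its shoulder within 8 mm of the stand's plate; every nut in the cup; cup upright and still within 30 mm of the mat's centre; scraper within 0.2 rad of upright in its rest, edge within 10 mm of the slot's centre and down in it (all of step 1 and all of step 3 and horizontal distance between cup_mid and mat below 0.03 m and height (world z) of cup_mid below 0.035 m and angle between cup_mid's own z axis and vertical below 0.1 rad and linear speed of cup below 0.02 m/s and horizontal distance between scraper_edge and rest_slot below 0.01 m and height (world z) of scraper_edge below 0.012 m and angle between scraper_grip's own z axis and vertical below 0.2 rad); the robot touches nothing.
It fails at once if a nut on the tray is touched with the fingers ((contact force between the fingers and nut0 above 0.5 N and x of nut0_mid in the frame of tray_floor between -0.175 and 0.02 m and y of nut0_mid in the frame of tray_floor between -0.05 and 0.05 m and z of nut0_mid in the frame of tray_floor between -0.005 and 0.03 m) or (contact force between the fingers and nut1 above 0.5 N and x of nut1_mid in the frame of tray_floor between -0.175 and 0.02 m and y of nut1_mid in the frame of tray_floor between -0.05 and 0.05 m and z of nut1_mid in the frame of tray_floor between -0.005 and 0.03 m) or (contact force between the fingers and nut2 above 0.5 N and x of nut2_mid in the frame of tray_floor between -0.175 and 0.02 m and y of nut2_mid in the frame of tray_floor between -0.05 and 0.05 m and z of nut2_mid in the frame of tray_floor between -0.005 and 0.03 m) or (contact force between the fingers and nut3 above 0.5 N and x of nut3_mid in the frame of tray_floor between -0.175 and 0.02 m and y of nut3_mid in the frame of tray_floor between -0.05 and 0.05 m and z of nut3_mid in the frame of tray_floor between -0.005 and 0.03 m) or (contact force between the fingers and nut4 above 0.5 N and x of nut4_mid in the frame of tray_floor between -0.175 and 0.02 m and y of nut4_mid in the frame of tray_floor between -0.05 and 0.05 m and z of nut4_mid in the frame of tray_floor between -0.005 and 0.03 m) or (contact force between the fingers and nut5 above 0.5 N and x of nut5_mid in the frame of tray_floor between -0.175 and 0.02 m and y of nut5_mid in the frame of tray_floor between -0.05 and 0.05 m and z of nut5_mid in the frame of tray_floor between -0.005 and 0.03 m)).
It fails at once if the cup is tipped (angle between cup_mid's own z axis and vertical above 0.6 rad).
It fails at once if a bystander is disturbed (distance of any of lens, jar, driver from where it was at the start of the episode above 0.03 m).
Of nut0, nut1, nut2, nut3, nut4, nut5 only 3 to 6 are there at a start; the rules pass over those that are not, and their reading is None.
At some moment in a run one of cup may be knocked a few centimetres aside while the robot is not near it.
It also fails if it takes over 210 s, if anything falls off the work surface, if the arm or the gripper's body presses on something with over 40 N, if the wrist force passes 120 N, or if a joint passes its speed limit or range.

ROBOT

A 7-joint arm with a two-finger parallel gripper is mounted at the origin on the work surface. World frame = base frame: x ahead of the robot, y to its left, z up, the work surface at z = 0. Lengths are in m, angles in rad, forces in N, time in s.
With the tool pointing down it reaches from about 0.4 to 0.925 m from the base axis. Payload 5.6 kg.
Tool frame: the origin (TCP) lies at the very end of the fingers, on their centre line; the grasp point (between the pads) lies behind it (robot.grip_point_offset is the z of the grasp point in the tool frame, in m); z points along the fingers, y is the line along which they close (so a half turn about z gives the same grasp; the last joint's range is limited). The gripper opens to 85 mm and grips with 20 to 120 N. Pads are 22 mm wide; open, the fingers measure 114 mm over their backs; the gripper's body (76 mm by 85 mm) begins 54 mm behind the grasp point. The pads swing forward as they close: fully open they stand 13 mm farther back than shut.
Start: joints at [-1.252, 0.468, -0.012, 1.603, 0.006, 1.071, -0.056], TCP at [0.23, 0.608, 0.231] pointing down, gripper open.
Joint ranges: [-2.53, 2.53], [-0.31, 2.02], [-1.57, 1.55], [0.28, 2.44], [-1.29, 4.43], [0.15, 1.84], [-2.92, 2.92]. Speed limits (rad/s): [2.57, 2.57, 3.14, 3.14, 3.14, 3.14, 3.14].

INTERFACE

Orientations are given as a 3x3 rotation matrix whose columns are the frame's x, y, z axes.
In Python, from rig import robot gives the robot as it stands.
- The arm moves only by the shell command python3 -m handwheel 'ROWS' [FORCE]. ROWS is JSON, a list that holds one entry, the list of rows, each a list of 7 numbers: the turn, a rotation vector about the tool's x, y, z in degrees, then the shift along the tool's x, y, z in cm, then the finger opening in cm, from 0 to 8.54. In form: [[[rx, ry, rz, x, y, z, jaw], ...]]. A call has exactly 5 rows; each row is the pose to reach, as a shift and turn from the pose commanded when the call began, along the tool's axes at that moment; what a row does not reach only later rows make up. A row lasts 1/8 s, in which the tool goes at most 62.5 mm and 10.7 degrees, less where a joint would pass 70% of its speed; a pose out of reach is approached as far as the arm can. A call with a gripper value outside its range is refused whole. The fingers move at their own pace and stop on an object; FORCE is the grip in N (left out, the last holds). Time passes only in rows, so rows that repeat a pose let the fingers close, or fill a call up. It gives the time, the measured TCP pose, the force, the opening and the grip force at its end, in the units of the state.
- robot.get_state(): the state, without advancing time (a new reading comes with each control period).
- robot.read_camera(name): name is "scene" or "top" or "wrist"; returns (picture, depth): 384x512x3 uint8, blue, green, red; 384x512 float32, m along the optical axis (not along the pixel's ray), 0 where there is no reading.
- robot.calibration(name): a dict with "mtx" (3x3 intrinsics, pixels), "extrinsics" (4x4, takes a point from camera to world coordinates); the wrist camera has in their place "T_tool_cam" (4x4, takes a point from camera to tool coordinates, whose origin is the TCP and whose axes are the flange's). Camera axes: x right, y down, z forward; pixel columns grow to the right and rows downward; lengths in m; the calibration is good to about 2 mm. A picture is of the moment at which its call begins: read the wrist's pose just before it. calibration takes no time and is no camera call.
- robot.close_job(): hands the job in; it is judged then, once.
Trained networks look in the newest picture that a camera, given by its name, has taken for a name from the list of things; names that differ only in an ending like _2 or _b are one class to them, and where a whole thing is asked for, a point or a joint stands for the part that bears it (a point fixed in the world has none). Each returns a list of dicts, best first, with "confidence" (0 to 1); they miss things now and then, are a little off and sometimes report something else, mostly with a low value. They report only what shows in the picture. A call takes as long as a camera call. They do not tell look-alikes from the thing itself.
- robot.look_for(camera, thing): "box" ([centre column, centre row, width, height] in pixels, round what is visible of it).
- robot.cut_out(camera, thing): "region" (384x512 bool, what is visible of it) and "box" ([centre column, centre row, width, height] in pixels, round what is visible of it).
The state is a dict: "t": time; "qpos": joint angles; "qd": joint speeds; "effort": joint torques, N m; "eef_pos": TCP position; "ee_rot": TCP orientation; "contact_force": force on the tool from outside, world axes, zero at the start; "moment": the same for the moment, N m; "width": finger opening in m; "finger_force": force on a finger pad.
Only numpy, scipy, OpenCV 4.12 (cv2) and the standard library are available. Lean on these libraries where they do the work, as an engineer would, in place of code of your own. Each camera call takes 0.05 s, during which the arm holds its last target. There are 200 camera calls.

## Working session

There is one attempt and no reset: what is moved stays moved. The work goes in short steps, Python scripts to look and compute and a shell command to move; the robot and the scene stay as the last step left them, time stands still between calls to the robot, and variables do not carry over. Pictures are saved under pics/ and viewed, at most 14 in all, crops included, and the job is handed in when it is done.

```bash
ls; mkdir -p pics
cat > h.py <<'E'
import numpy as np, cv2
from rig import robot
def cam(n):
    s=robot.get_state(); im,d=robot.read_camera(n); c=robot.calibration(n)
    if 'extrinsics' in c: T=np.array(c['extrinsics'])
    else:
        W=np.eye(4); W[:3,:3]=s['ee_rot']; W[:3,3]=s['eef_pos']; T=W@np.array(c['T_tool_cam'])
    return im,d,np.array(c['mtx']),T
def pts(d,K,T):
    v,u=np.indices(d.shape); p=np.stack([(u-K[0,2])/K[0,0]*d,(v-K[1,2])/K[1,1]*d,d],-1)
    P=p@T[:3,:3].T+T[:3,3]; P[d<=0]=np.nan; return P
def proj(P,K,T):
    q=(np.atleast_2d(P)-T[:3,3])@T[:3,:3]; return np.c_[q[:,0]/q[:,2]*K[0,0]+K[0,2],q[:,1]/q[:,2]*K[1,1]+K[1,2]]
def go(target,R=None):
    """print tool-frame shift (cm) and rotvec (deg) from current TCP pose"""
    s=robot.get_state(); M=np.array(s['ee_rot']); d=M.T@(np.array(target)-s['eef_pos'])*100
    r=np.zeros(3) if R is None else np.degrees(cv2.Rodrigues(M.T@R)[0]).ravel()
    print('rot',r.round(1),'shift',d.round(2))
def down(yaw):
    """tool down, tool y (closing) along world angle yaw"""
    y=np.array([np.cos(yaw),np.sin(yaw),0]); z=np.array([0,0,-1.]); return np.c_[np.cross(y,z),y,z]
E
python3 - <<'E'
from h import *
for n in ('scene','top'):
    im,d,K,T=cam(n); cv2.imwrite(f'pics/{n}0.png',cv2.resize(im,(800,600))); np.savez(f'{n}0.npz',im=im,d=d,K=K,T=T)
    for t in 'stand tray tray_lug pin_grip cup_mid mat scraper_grip rest lens jar driver nut0_mid'.split():
        print(n,t,[(round(x['confidence'],2),np.round(x['box']).astype(int).tolist()) for x in robot.look_for(n,t)])
s=robot.get_state();print(s['ee_rot'],s['eef_pos'],s['t'],robot.grip_point_offset)
E
```

```text
pics
scene stand [(0.94, [238, 191, 81, 52]), (0.67, [348, 184, 34, 28]), (0.49, [348, 170, 16, 20])]
scene tray [(0.86, [239, 176, 79, 29])]
scene tray_lug [(0.68, [237, 178, 79, 30])]
scene pin_grip [(0.58, [319, 203, 15, 25])]
scene cup_mid [(0.69, [124, 207, 39, 43]), (0.69, [350, 171, 20, 22]), (0.56, [317, 202, 16, 29]), (0.52, [239, 192, 80, 47])]
scene mat [(0.98, [126, 216, 48, 34]), (0.68, [320, 203, 20, 21]), (0.47, [238, 179, 82, 29])]
scene scraper_grip [(0.75, [350, 172, 17, 19]), (0.73, [385, 166, 21, 25]), (0.68, [334, 154, 13, 24])]
scene rest [(0.74, [412, 200, 37, 30]), (0.56, [347, 185, 38, 31])]
scene lens []
scene jar [(0.62, [392, 215, 20, 23])]
scene driver [(0.63, [268, 253, 41, 11])]
scene nut0_mid [(0.17, [237, 179, 71, 25])]
top stand [(0.94, [272, 205, 82, 51]), (0.46, [153, 212, 28, 35])]
top tray [(0.87, [273, 205, 75, 42])]
top tray_lug [(0.76, [277, 203, 79, 46])]
top pin_grip []
top cup_mid [(0.64, [377, 206, 41, 49])]
top mat [(0.72, [376, 210, 45, 57])]
top scraper_grip [(0.73, [379, 208, 35, 48]), (0.67, [150, 212, 8, 22]), (0.57, [152, 259, 19, 16]), (0.5, [106, 221, 19, 16])]
top rest [(0.61, [153, 212, 31, 38]), (0.57, [104, 178, 34, 37])]
top lens [(0.55, [343, 148, 23, 19])]
top jar [(0.7, [134, 152, 16, 13])]
top driver [(0.78, [265, 138, 23, 13]), (0.47, [288, 215, 12, 9]), (0.32, [151, 212, 9, 22])]
top nut0_mid [(0.49, [264, 195, 9, 5])]
[[-9.35235391e-01  3.54026497e-01  4.95526268e-05]
 [ 3.54026499e-01  9.35235391e-01  3.67770289e-05]
 [-3.33233276e-05  5.19381220e-05 -9.99999998e-01]] [0.23012767 0.60791885 0.23129704] 1.3 -0.0187
```

Run:
```python
import numpy as np,cv2
from h import pts
a=np.load('scene0.npz'); b=np.load('top0.npz')
A=cv2.resize(a['im'][130:270,90:450],(800,311),interpolation=cv2.INTER_CUBIC)
B=cv2.resize(b['im'][130:270,80:420],(700,288),interpolation=cv2.INTER_CUBIC)
B=cv2.copyMakeBorder(B,0,0,0,100,0); cv2.imwrite('pics/both0.png',np.vstack([A,B]))
P=pts(b['d'],b['K'],b['T'])
im=b['im'];hsv=cv2.cvtColor(im,cv2.COLOR_BGR2HSV)
for nm,lo,hi in [('red',(0,120,80),(8,255,255)),('orange',(9,140,120),(19,255,255)),('yellow',(22,120,120),(35,255,255)),('green',(40,80,40),(85,255,255)),('blue',(95,100,60),(125,255,255)),('purple',(126,50,40),(160,255,255)),('white',(0,0,190),(180,40,255))]:
    m=cv2.inRange(hsv,lo,hi); n,l,s,c=cv2.connectedComponentsWithStats(m)
    for i in range(1,n):
        if s[i,4]>=6:
            q=P[l==i]; print(nm,s[i].tolist(),c[i].round().tolist(),np.nanmedian(q,0).round(3),np.nanmin(q,0).round(3),np.nanmax(q,0).round(3))
```

```text
red [255, 131, 23, 9, 164] [266.0, 135.0] [ 0.768 -0.01   0.023] [ 0.754 -0.048 -0.005] [0.789 0.026 0.037]
red [234, 193, 11, 6, 56] [239.0, 196.0] [0.55  0.08  0.126] [0.541 0.064 0.01 ] [0.579 0.094 0.131]
red [145, 202, 9, 15, 77] [149.0, 209.0] [0.521 0.355 0.091] [0.501 0.344 0.041] [0.551 0.377 0.098]
orange [45, 90, 66, 46, 1893] [79.0, 113.0] [0.846 0.591 0.051] [0.772 0.495 0.038] [0.925 0.708 0.097]
orange [261, 190, 8, 7, 23] [264.0, 193.0] [0.564 0.004 0.091] [ 0.553 -0.009  0.078] [0.573 0.013 0.104]
orange [273, 193, 9, 6, 15] [276.0, 195.0] [ 0.557 -0.033  0.09 ] [ 0.546 -0.048  0.079] [ 0.564 -0.023  0.1  ]
orange [278, 197, 3, 4, 6] [279.0, 198.0] [ 0.545 -0.04   0.095] [ 0.539 -0.044  0.092] [ 0.548 -0.038  0.098]
orange [394, 204, 6, 9, 35] [396.0, 208.0] [ 0.507 -0.397  0.093] [ 0.494 -0.407  0.088] [ 0.52  -0.388  0.1  ]
yellow [193, 172, 8, 12, 55] [196.0, 177.0] [0.626 0.215 0.061] [0.615 0.204 0.001] [0.643 0.231 0.071]
yellow [201, 176, 5, 8, 27] [203.0, 180.0] [0.626 0.198 0.007] [ 0.615  0.192 -0.004] [0.639 0.205 0.012]
green [266, 178, 15, 7, 68] [273.0,
[... 2295 characters left out ...]
069 0.106] [0.497 0.063 0.087] [0.503 0.072 0.112]
white [247, 215, 10, 2, 10] [252.0, 216.0] [0.492 0.043 0.107] [0.49  0.03  0.104] [0.494 0.057 0.114]
white [383, 214, 6, 14, 20] [386.0, 221.0] [ 0.473 -0.379  0.05 ] [ 0.454 -0.396  0.003] [ 0.495 -0.364  0.06 ]
white [263, 218, 10, 2, 10] [268.0, 218.0] [ 0.482 -0.004  0.106] [ 0.479 -0.018  0.099] [0.485 0.009 0.113]
white [274, 220, 15, 3, 15] [281.0, 221.0] [ 0.473 -0.045  0.107] [ 0.47  -0.066  0.102] [ 0.477 -0.023  0.111]
white [290, 223, 10, 2, 10] [294.0, 224.0] [ 0.465 -0.085  0.106] [ 0.463 -0.098  0.099] [ 0.467 -0.071  0.109]
white [59, 370, 12, 14, 54] [63.0, 378.0] [0.154 0.346 0.743] [0.147 0.337 0.739] [0.165 0.352 0.749]
```

View pics/both0.png

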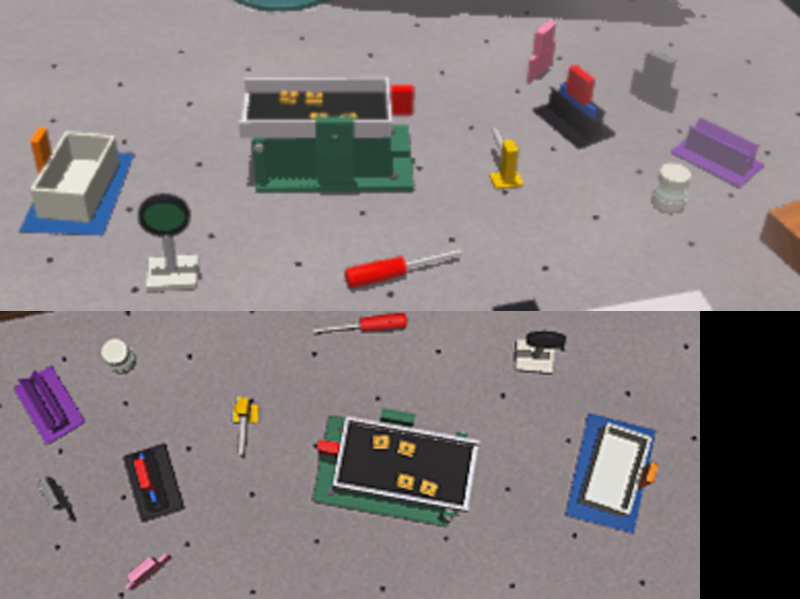

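Candidates for the scraper (lower panel): red/blue one at (145,475) in the black rest, grey at (55,495), pink at (150,570). The red-handled one fits; likewise the black rest at (153,482), not the purple one at (48,405). There are 4 nuts, the lug is on the left and the lip on the right. Next I'll look from close by with the wrist camera.

Run:
```python
from h import *
s=robot.get_state(); print(robot.calibration('wrist'))
R=down(np.pi/2)
go([0.50,0.28,0.40],R); go([.47,-.02,.40],R)
```

```text
{'mtx': array([[335.1916811 ,   0.        , 259.73563253],
       [  0.        , 335.1916811 , 192.25652833],
       [  0.        ,   0.        ,   1.        ]]), 'T_tool_cam': array([[-3.22113349e-04, -9.48321717e-01, -3.17310287e-01,
         8.12066390e-02],
       [ 9.99999337e-01, -6.56408801e-04,  9.46624165e-04,
        -2.10219374e-04],
       [-1.10598952e-03, -3.17309771e-01,  9.48321299e-01,
        -1.42658546e-01],
       [ 0.00000000e+00,  0.00000000e+00,  0.00000000e+00,
         1.00000000e+00]])}
rot [  0.    0.  -20.7] shift [-36.85 -21.11 -16.87]
rot [  0.    0.  -20.7] shift [-44.66 -50.23 -16.87]
```

```bash
python3 -m handwheel '[[[0,0,-5,-6,-4,-2,8.5],[0,0,-10,-12,-8,-4,8.5],[0,0,-15,-18,-12,-6,8.5],[0,0,-20.7,-24,-16,-8,8.5],[0,0,-20.7,-28,-19,-9,8.5]]]' | tail -3
cat > look.py <<'E'
import sys
from h import *
nm=sys.argv[1]; s=robot.get_state(); im,d,K,T=cam('wrist'); np.savez(nm+'.npz',im=im,d=d,K=K,T=T); cv2.imwrite(f'pics/{nm}.png',im)
print(s['t'],s['eef_pos'].round(4))
for t in sys.argv[2:]:
    print(t,[(round(x['confidence'],2),np.round(x['box']).astype(int).tolist()) for x in robot.look_for('wrist',t)])
E
python3 look.py w1 pin_grip scraper_grip rest
python3 - <<'E'
from h import *
go([.44,-.02,.33],down(np.pi/2))
E
```

```text
contact_force: [0.7, 0.7, -0.2]
width: 0.0847
finger_force: 0.0
1.925 [0.4053 0.3599 0.3135]
pin_grip [(0.56, [173, 287, 10, 16]), (0.28, [25, 271, 49, 85])]
scraper_grip [(0.97, [254, 239, 21, 62]), (0.74, [26, 269, 48, 85]), (0.7, [358, 215, 44, 63]), (0.58, [257, 127, 50, 47]), (0.37, [291, 343, 33, 43])]
rest [(0.89, [345, 297, 40, 60]), (0.6, [253, 221, 69, 80]), (0.29, [173, 287, 10, 15])]
rot [ 0.1  0.  -0.2] shift [ -3.64 -38.06  -1.72]
```

```bash
python3 -m handwheel '[[[0,0,0,-1,-6,0,8.5],[0,0,0,-2,-12,-1,8.5],[0,0,0,-3,-18,-1.5,8.5],[0,0,0,-3.6,-24,-1.7,8.5],[0,0,0,-3.6,-30,-1.7,8.5]]]' | tail -3
python3 -m handwheel '[[[0,0,0,0,-4,0,8.5],[0,0,0,0,-8,0,8.5],[0,0,0,0,-8,0,8.5],[0,0,0,0,-8,0,8.5],[0,0,0,0,-8,0,8.5]]]' | tail -3
python3 look.py w2 stand tray_lug nut0_mid pin_grip cup_mid
python3 - <<'E'
import cv2,numpy as np
a=cv2.imread('pics/w1.png');b=cv2.imread('pics/w2.png')
cv2.imwrite('pics/w12.png',cv2.resize(np.vstack([a,b]),(400*1,600)) if 0 else np.hstack([cv2.resize(a,(400,300)),cv2.resize(b,(400,300))]))
cv2.imwrite('pics/w2b.png',cv2.resize(b,(800,600)))
E
```

```text
contact_force: [0.7, -0.2, -0.8]
width: 0.0848
finger_force: 0.0
contact_force: [0.0, 0.4, 0.4]
width: 0.0849
finger_force: 0.0
3.375 [ 0.4401 -0.0167  0.3293]
stand [(0.95, [256, 217, 199, 150]), (0.74, [496, 199, 32, 74])]
tray_lug [(0.73, [255, 226, 202, 112]), (0.29, [37, 196, 71, 122])]
nut0_mid [(0.78, [273, 249, 18, 15]), (0.43, [244, 241, 19, 17])]
pin_grip [(0.86, [408, 259, 38, 60])]
cup_mid [(0.58, [31, 202, 48, 100])]
```

View pics/w12.png

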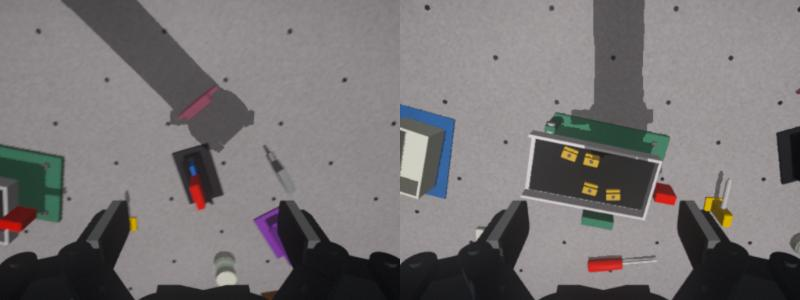

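Run:
```python
from h import *
a=np.load('w2.npz');im=a['im'];P=pts(a['d'],a['K'],a['T']);hsv=cv2.cvtColor(im,cv2.COLOR_BGR2HSV)
u=np.indices(im.shape[:2])[1]; v=np.indices(im.shape[:2])[0]
box=(u>130)&(u<345)&(v>130)&(v<300)
def rect(nm,m):
    q=P[m]; q=q[~np.isnan(q[:,0])]; r=cv2.minAreaRect((q[:,:2]*1000).astype(np.float32)); print(nm,len(q),'med',np.median(q,0).round(4),'rect',np.round(r[0],1),np.round(r[1],1),round(r[2],1))
z=P[...,2]
g=(hsv[...,0]>45)&(hsv[...,0]<90)&(hsv[...,1]>80)
rim=box&(z>.1)&(z<.113)&(hsv[...,1]<50)&(hsv[...,2]>120)
k=np.ones((3,3),np.uint8)
rect('rim',rim)
rect('tray all',box&(z>.08)&(z<.113)&~g&~((hsv[...,1]>150)))
rect('plate',box&g&(z>.11)&(z<.128))
rect('foot',box&g&(z>.006)&(z<.018))
red=((hsv[...,0]<8)|(hsv[...,0]>174))&(hsv[...,1]>140)&(hsv[...,2]>80)
rect('lug',(u>320)&(u<360)&(v>200)&(v<280)&red&(z>.115)&(z<.135))
y=(hsv[...,0]>18)&(hsv[...,0]<38)&(hsv[...,1]>120)&(u>370)
rect('pintop',y&(z>.055)); rect('pinfoot',y&(z<.02))
rect('shank',(u>400)&(u<440)&(v>200)&(v<275)&~y&(z>.025)&(z<.055))
nut=(hsv[...,0]>10)&(hsv[...,0]<30)&(hsv[...,1]>100)&box
n,l,s,c=cv2.connectedComponentsWithStats(nut.astype(np.uint8))
for i in range(1,n):
    if s[i,4]>40: rect('nut',l==i)
```

```text
rim 1369 med [ 0.5583 -0.0408  0.1071] rect [528.6 -36.2] [202.  105.1] 78.1
tray all 13530 med [ 0.5317 -0.0362  0.0863] rect [537.2 -27.3] [231.5 132.2] 73.4
plate 391 med [ 0.5956 -0.0257  0.1206] rect [596.2 -25.7] [48.8 14. ] 76.9
foot 3612 med [ 0.4826 -0.0005  0.0122] rect [486.7  -2.7] [211.7  45.7] 77.8
lug 402 med [0.5487 0.0755 0.1248] rect [550.8  75.8] [31.2 15.3] 78.5
pintop 246 med [0.6269 0.2064 0.0641] rect [532.4 131.8] [273.2  25.9] 38.3
pinfoot 274 med [0.6227 0.1995 0.0069] rect [631.1 204.8] [33.3 34.7] 87.1
shank 294 med [0.5875 0.2091 0.0421] rect [598.7 211.1] [15.2 82.7] 84.5
nut 312 med [ 0.4901 -0.0675  0.0926] rect [493.8 -68.9] [24.6 22. ] 69.1
nut 321 med [ 0.5002 -0.0344  0.0922] rect [504.4 -34.8] [25.5 22.6] 77.0
nut 287 med [ 0.5493 -0.0374  0.093 ] rect [554.2 -37.8] [25.  22.6] 73.9
nut 290 med [ 5.587e-01 -1.000e-04  9.330e-02] rect [5.646e+02 1.000e-01] [22.9 24.7] 0.3
```

Run:
```python
from h import *
a=np.load('w1.npz');im=a['im'];P=pts(a['d'],a['K'],a['T']);hsv=cv2.cvtColor(im,cv2.COLOR_BGR2HSV)
v,u=np.indices(im.shape[:2])
z=P[...,2]
def rect(nm,m):
    q=P[m]; q=q[~np.isnan(q[:,0])]; r=cv2.minAreaRect((q[:,:2]*1000).astype(np.float32)); print(nm,len(q),'med',np.median(q,0).round(4),'rect',np.round(r[0],1),np.round(r[1],1),round(r[2],1))
red=((hsv[...,0]<8)|(hsv[...,0]>174))&(hsv[...,1]>140)&(hsv[...,2]>80)
bx=(u>210)&(u<300)&(v>170)&(v<280)
rect('scrtop',bx&red&(z>.086)); rect('scrall',bx&red)
blk=bx&(hsv[...,2]<70)
rect('rest',blk&(z>-.003)&(z<.05)); rect('rest guides',blk&(z>.038)&(z<.05))
print(np.nanpercentile(z[bx&red],[5,50,95]))
a=np.load('w2.npz');im=a['im'];P=pts(a['d'],a['K'],a['T']);hsv=cv2.cvtColor(im,cv2.COLOR_BGR2HSV)
print('z at red',np.nanpercentile(P[260:262,10:40,2],[5,50,95]))
```

```text
scrtop 381 med [0.5204 0.353  0.092 ] rect [523.2 352.8] [44.7 14.3] 16.8
scrall 563 med [0.5193 0.3505 0.0914] rect [550.  346.5] [27.3 98.6] 80.0
rest 2390 med [0.5036 0.3571 0.0069] rect [521.7 348.1] [ 99.7 121.6] 88.2
rest guides 450 med [0.5043 0.3565 0.0435] rect [521.8 352.3] [90.8 31.7] 16.8
[0.00593935 0.09141325 0.09312931]
z at red [-0.00136975  0.00011397  0.00126317]
```

```bash
cat >> h.py <<'E'
A=np.radians(78.0); U=np.array([np.cos(A),np.sin(A),0]); SX=-U; SY=np.array([np.sin(A),-np.cos(A),0]); O=np.array([.5119,-.1104,0])
def st(x,y,z): return O+SX*x+SY*y+np.array([0,0,z])
E
python3 - <<'E'
from h import *
s=robot.get_state(); print(s['qpos'].round(2))
for th in (168,-12):
    go(st(-193,0,160)*0+st(-.193,0,.16),down(np.radians(th)))
print(st(-.193,0,.16))
E
```

```text
[-0.39 -0.01  0.35  1.98  0.    1.17  1.54]
rot [  0.  -0. -78.] shift [-11.2    9.65  16.95]
rot [ -0.  -0. 102.] shift [-11.2    9.65  16.95]
[0.55202696 0.07838249 0.16      ]
```

```bash
python3 -m handwheel '[[[0,0,-10,-2,2,2,4],[0,0,-20,-4,4,5,4],[0,0,-30,-7,6,8,4],[0,0,-40,-9,8,11,4],[0,0,-50,-11.2,9.65,14,4]]]' | tail -3
python3 - <<'E'
from h import *
print(robot.get_state()['qpos'].round(2)); go(st(-.193,0,.16),down(np.radians(168)))
E
```

```text
contact_force: [0.3, -0.1, 0.6]
width: 0.0404
finger_force: 0.0
[-0.38  0.36  0.23  1.88 -0.1   0.91  2.34]
rot [  0.    0.  -27.7] shift [0.1  0.01 2.84]
```

```bash
for i in 1 2; do python3 -m handwheel '[[[0,0,10.6,0,0,0,4],[0,0,21.2,0,0,0,4],[0,0,31.8,0,0,0,4],[0,0,42.4,0,0,0,4],[0,0,53,0,0,0,4]]]' >/dev/null; done
python3 -m handwheel '[[[0,0,10.6,0,0,0,4],[0,0,21.2,0,0,0,4],[0,0,31.8,0,0,0,4],[0,0,42.4,0,0,0,4],[0,0,46.3,0,0,0,4]]]' | tail -3
python3 look.py w3
python3 - <<'E'
from h import *
print(robot.get_state()['qpos'].round(2)); go(st(-.193,0,.088),down(np.radians(-12)))
a=np.load('w3.npz');im=a['im'];P=pts(a['d'],a['K'],a['T']);hsv=cv2.cvtColor(im,cv2.COLOR_BGR2HSV);z=P[...,2]
red=((hsv[...,0]<8)|(hsv[...,0]>174))&(hsv[...,1]>140)&(hsv[...,2]>80)&(z>.112)&(z<.135)
q=P[red];r=cv2.minAreaRect((q[:,:2]*1000).astype(np.float32));print(len(q),r,np.median(q,0))
E
```

```text
contact_force: [-0.2, 0.8, -0.0]
width: 0.0402
finger_force: 0.0
6.175 [0.5521 0.0783 0.1894]
[-0.83  0.45  0.82  1.91 -0.4   0.95 -0.05]
rot [-0.   0.  -0.5] shift [ 1.000e-02 -0.000e+00  1.013e+01]
1113 ((551.6321411132812, 76.8497085571289), (32.15234375, 14.996376037597656), 77.51798248291016) [0.55216945 0.07956774 0.12480162]
```

```bash
python3 -m handwheel '[[[0,0,0,0,0,4,4],[0,0,0,0,0,7,4],[0,0,0,0,0,9,4],[0,0,0,0,0,10.1,4],[0,0,0,0,0,10.1,4]]]' 60| tail -3
python3 -m handwheel '[[[0,0,0,0,0,0,1],[0,0,0,0,0,0,1],[0,0,0,0,0,0,1],[0,0,0,0,0,0,1],[0,0,0,0,0,0,1]]]' 80
python3 -m handwheel '[[[0,4,0,-0.14,0,-1.35,1],[0,8,0,-0.37,0,-2.68,1],[0,12,0,-0.7,0,-3.99,1],[0,16,0,-1.11,0,-5.28,1],[0,20,0,-1.62,0,-6.54,1]]]' 
python3 -m handwheel '[[[0,0,0,0,0,0,1],[0,0,0,0,0,0,1],[0,0,0,0,0,0,1],[0,0,0,0,0,0,1],[0,0,0,0,0,0,1]]]' 
python3 look.py w4
cat > ang.py <<'E'
import sys
from h import *
a=np.load(sys.argv[1]+'.npz');im=a['im'];P=pts(a['d'],a['K'],a['T'])
q=(P-O); xs=q@SX; ys=q@SY; z=q[...,2]
hsv=cv2.cvtColor(im,cv2.COLOR_BGR2HSV)
m=(abs(ys)<.04)&(xs>-.15)&(xs<.0)&(z>.07)&(z<.17)&(hsv[...,2]<80)&(hsv[...,1]<90)
for _ in range(4):
    c=np.polyfit(xs[m],z[m],1); m&=abs(z-np.polyval(c,xs))<.003
print('floor angle',-np.arctan(c[0]),'h at 0',c[1],m.sum())
E
python3 ang.py w4; python3 ang.py w2
```

```text
contact_force: [-0.1, -0.5, -0.5]
width: 0.0399
finger_force: 0.0
t: 7.48
eef_pos: [0.5518, 0.0782, 0.0897]
ee_rot: [[0.212, 0.977, -0.0], [0.977, -0.212, 0.001], [0.001, -0.001, -1.0]]
contact_force: [-3.1, 0.3, 5.3]
width: 0.0153
finger_force: 78.6
t: 8.1
eef_pos: [0.5485, 0.0622, 0.1543]
ee_rot: [[0.198, 0.977, 0.074], [0.918, -0.212, 0.335], [0.343, 0.001, -0.939]]
contact_force: [2.8, -0.1, -7.7]
width: 0.0153
finger_force: 79.0
t: 8.72
eef_pos: [0.5485, 0.0624, 0.1538]
ee_rot: [[0.2, 0.977, 0.073], [0.918, -0.213, 0.334], [0.342, -0.0, -0.94]]
contact_force: [-1.6, -0.5, 2.6]
width: 0.0151
finger_force: 81.0
8.725 [0.5485 0.0624 0.1538]
floor angle 0.35017970605527793 h at 0 0.08541819679428701 1415
floor angle 0.0011012522752810777 h at 0 0.08579662390063292 5683
```

```bash
python3 -m handwheel '[[[0,0,0,0,0,0,4],[0,0,0,0,0,0,4],[0,0,0,0,0,0,4],[0,0,0,0,0,-2,4],[0,0,0,0,0,-6,4]]]' 
python3 ang.py w4
python3 - <<'E'
from h import *
go([.60,.208,.24],down(np.radians(90)))
M=robot.get_state()['ee_rot']; print((M.T@np.array([0,0,1])).round(3))
E
```

```text
t: 9.4
eef_pos: [0.5435, 0.0418, 0.2108]
ee_rot: [[0.201, 0.977, 0.071], [0.918, -0.213, 0.334], [0.341, -0.002, -0.94]]
contact_force: [-0.1, -0.2, -0.3]
width: 0.0398
finger_force: 0.0
floor angle 0.35017970605527793 h at 0 0.08541819679428701 1415
rot [  17.7  -14.4 -101.2] shift [17.4   1.97  3.2 ]
[ 0.341 -0.002 -0.94 ]
```

```bash
python3 -m handwheel '[[[1.8,-1.4,-10.1,1.8,0,-3,5],[3.5,-2.9,-20.2,4,0.4,-3,5],[5.3,-4.3,-30.3,6,0.8,-2,5],[7,-5.7,-40.4,9,1.2,-1,5],[8.8,-7.2,-50.5,12,1.6,0,5]]]' >/dev/null
python3 - <<'E'
from h import *
go([.60,.208,.24],down(np.radians(90)))
E
```

```text
rot [  9.   -6.9 -50.5] shift [3.32 4.79 2.33]
```

```bash
python3 -m handwheel '[[[1.8,-1.4,-10.1,0.7,1,0.5,5],[3.6,-2.8,-20.2,1.4,2,1,5],[5.4,-4.2,-30.3,2,3,1.5,5],[7.2,-5.5,-40.4,2.7,4,2,5],[9,-6.9,-50.5,3.3,4.8,2.3,5]]]' 
python3 look.py w5 pin_grip; python3 ang.py w5
python3 - <<'E'
from h import *
a=np.load('w5.npz');im=a['im'];P=pts(a['d'],a['K'],a['T']);hsv=cv2.cvtColor(im,cv2.COLOR_BGR2HSV);z=P[...,2]
def rect(nm,m):
    q=P[m]; q=q[~np.isnan(q[:,0])]; r=cv2.minAreaRect((q[:,:2]*1000).astype(np.float32)); print(nm,len(q),'med',np.median(q,0).round(4),'rect',np.round(r[0],1),np.round(r[1],1),round(r[2],1))
reg=(P[...,0]>.53)&(P[...,0]<.67)&(P[...,1]>.15)&(P[...,1]<.26)
y=(hsv[...,0]>18)&(hsv[...,0]<38)&(hsv[...,1]>120)&reg
rect('top',y&(z>.060)&(z<.07)); rect('foot',y&(z<.012))
s=reg&~y&(z>.03)&(z<.05); q=P[s]; print(len(q),cv2.fitLine((q[:,:2]*1000).astype(np.float32),cv2.DIST_HUBER,0,.01,.01).ravel(),q.min(0),q.max(0))
print(robot.get_state()['qpos'].round(2))
E
```

```text
t: 10.65
eef_pos: [0.6003, 0.2078, 0.2399]
ee_rot: [[-1.0, -0.001, -0.001], [-0.001, 1.0, -0.001], [0.001, -0.001, -1.0]]
contact_force: [0.1, 0.2, -0.1]
width: 0.05
finger_force: 0.0
10.65 [0.6003 0.2078 0.2399]
pin_grip [(0.74, [263, 164, 35, 92])]
top 370 med [0.6283 0.2089 0.0641] rect [629.3 208.6] [15.9 25.3] 86.5
foot 485 med [0.6283 0.2033 0.0062] rect [637.9 208.9] [40.  46.2] 86.4
539 [ 9.9887687e-01 -4.7381688e-02  5.8669476e+02  2.1088156e+02] [0.55703319 0.20476447 0.03746045] [0.61717245 0.21706942 0.04474281]
[-0.63  0.44  0.32  1.65 -0.16  1.08  1.31]Traceback (most recent call last):
  File "ang.py", line 8, in <module>
    c=np.polyfit(xs[m],z[m],1); m&=abs(z-np.polyval(c,xs))<.003
    raise TypeError("expected non-empty vector for x")
TypeError: expected non-empty vector for x
```

View pics/w5.png

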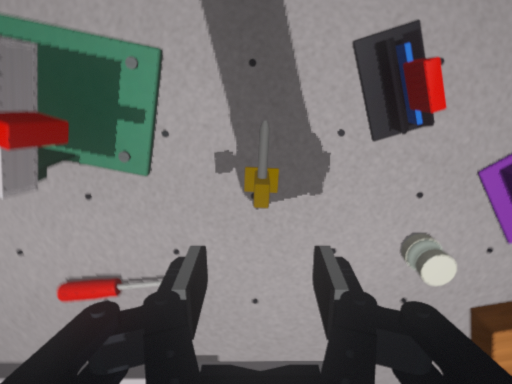

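```bash
cat >> h.py <<'E'
def pinpose(grip,yaw,tilt=15,back=.005):
    """yaw = deg of tool y; grip = pin_grip point; returns TCP, R"""
    R0=down(np.radians(yaw)); R=R0@cv2.Rodrigues(np.array([0,np.radians(tilt),0]))[0]
    return np.array(grip)-back*R0[:,0]+.0187*R[:,2], R
E
python3 - <<'E'
from h import *
p,R=pinpose([.6290,.2087,.046],86.8)
go(p+[0,0,.07],R); go(p,R)
E
```

```text
rot [-0.3 14.9  3.2] shift [-3.01 -0.17 14.17]
rot [-0.3 14.9  3.2] shift [-3.03 -0.18 21.17]
```

```bash
python3 -m handwheel '[[[0,7,1.5,-1.5,0,4,5],[-0.3,14.9,3.2,-3,-0.17,8,5],[-0.3,14.9,3.2,-3.03,-0.18,13,5],[-0.3,14.9,3.2,-3.03,-0.18,17,5],[-0.3,14.9,3.2,-3.03,-0.18,19,5]]]' >/dev/null
python3 -m handwheel '[[[0,0,0,0.28,0,1,5],[0,0,0,0.56,0,2.1,5],[0,0,0,0.56,0,2.1,5],[0,0,0,0.56,0,2.1,1],[0,0,0,0.56,0,2.1,1]]]' 60
python3 -m handwheel '[[[0,0,0,0,0,0,1],[0,0,0,0,0,0,1],[0,0,0,0,0,0,1],[0,0,0,0,0,0,1],[0,0,0,0,0,0,1]]]' 60
python3 - <<'E'
from h import *
p,R=pinpose([.6290,.2087,.046],86.8)
go(p,R)
E
```

```text
t: 12.0
eef_pos: [0.6191, 0.2072, 0.0307]
ee_rot: [[-0.964, 0.059, -0.258], [0.057, 0.998, 0.015], [0.259, -0.001, -0.966]]
contact_force: [-0.8, -1.6, 6.1]
width: 0.0152
finger_force: 58.2
t: 12.62
eef_pos: [0.6192, 0.2072, 0.0307]
ee_rot: [[-0.964, 0.059, -0.258], [0.057, 0.998, 0.015], [0.259, -0.001, -0.966]]
contact_force: [-0.3, 0.4, 6.4]
width: 0.0152
finger_force: 59.0
rot [ 0.  -0.  -0.2] shift [-1.02  0.21  0.01]
```

```bash
python3 -m handwheel '[[[0,0,0,0,0,0,5],[0,0,0,0,0,0,5],[0,0,0,0,0,0,5],[0,0,0,-0.5,0,0,5],[0,0,0,-1,0.1,0,5]]]' 60
python3 look.py w6
python3 - <<'E'
from h import *
a=np.load('w6.npz');im=a['im'];P=pts(a['d'],a['K'],a['T']);hsv=cv2.cvtColor(im,cv2.COLOR_BGR2HSV);z=P[...,2]
reg=(P[...,0]>.53)&(P[...,0]<.67)&(P[...,1]>.15)&(P[...,1]<.26)
y=(hsv[...,0]>18)&(hsv[...,0]<38)&(hsv[...,1]>120)&reg
q=P[y&(z>.06)&(z<.07)]; print(len(q), np.median(q,0) if len(q) else '')
s=reg&~y&(z>.03)&(z<.05)&(P[...,0]<.615); q=P[s]; print(len(q),cv2.fitLine((q[:,:2]*1000).astype(np.float32),cv2.DIST_HUBER,0,.01,.01).ravel(),q.min(0),q.max(0))
E
```

```text
t: 13.25
eef_pos: [0.6285, 0.2073, 0.0269]
ee_rot: [[-0.964, 0.059, -0.26], [0.057, 0.998, 0.014], [0.26, -0.001, -0.966]]
contact_force: [-0.6, 0.2, -0.9]
width: 0.0501
finger_force: 0.0
13.25 [0.6285 0.2073 0.0269]
2869 [0.62858991 0.20634642 0.06395224]
2957 [ 9.9825859e-01 -5.8989652e-02  5.8651880e+02  2.0889326e+02] [0.55672733 0.20228376 0.03637473] [0.61497685 0.21494271 0.04503137]
```

View pics/w6.png

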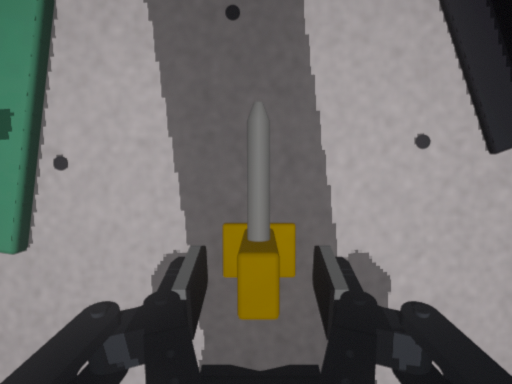

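```bash
python3 -m handwheel '[[[0,0,0,0,0,0,1],[0,0,0,0,0,0,1],[0,0,0,0,0,0,1],[0,0,0,0,0,0,1],[0,0,0,0,0,0,1]]]' 80
python3 - <<'E'
from h import *
s=robot.get_state(); M=s['ee_rot']; p=s['eef_pos']
# pin frame now: x dir = horizontal tool x
px=np.array([M[0,0],M[1,0],0]);px/=np.linalg.norm(px); py=np.cross([0,0,1],px)
g=np.array([.6290,.2068,.046]); rel=g-p; rel-=py*(rel@py)   # centred between pads
Rp=np.c_[px,py,[0,0,1]]; np.savez('pin.npz',grip=M.T@rel,Rp=M.T@Rp)
print(M.T@rel, np.degrees(np.arctan2(px[1],px[0])))
x=-SY; Rt=np.c_[x,np.cross([0,0,1],x),[0,0,1]]@(M.T@Rp).T
for y in (.17,.15,.085):
    t=st(-.1,y,.1)-Rt@(M.T@rel); print(t); go(t,Rt)
go(p+[0,0,.12],None)
E
```

```text
t: 13.92
eef_pos: [0.628, 0.2074, 0.027]
ee_rot: [[-0.964, 0.059, -0.26], [0.057, 0.998, 0.014], [0.26, -0.001, -0.965]]
contact_force: [-0.4, 0.2, 0.0]
width: 0.0149
finger_force: 77.8
[ 3.92051952e-03 -2.62682759e-05 -1.85705717e-02] 176.60382465820368
[ 0.69794692 -0.04771143  0.08104928]
rot [-2.2  0.   8.3] shift [ -6.8  -25.06  -7.39]
[ 0.67838397 -0.0435532   0.08104928]
rot [-2.2  0.   8.3] shift [ -4.89 -24.76  -6.88]
[ 0.61480437 -0.03003894  0.08104928]
rot [-2.2  0.   8.3] shift [  1.32 -23.79  -5.2 ]
rot [0. 0. 0.] shift [  3.13  -0.02 -11.59]
```

```bash
python3 -m handwheel '[[[0,0,0,0,0,-3,1],[0,0,0,-1,-2,-7,1],[0,0,2,-3,-8,-7.4,1],[-1,0,5,-5,-14,-7.4,1],[-2.2,0,8.3,-6.8,-20,-7.4,1]]]' >/dev/null
python3 -m handwheel '[[[0,0,0,0,-2,0,1],[0,0,0,0,-4,0,1],[0,0,0,0,-4.8,0,1],[0,0,0,0,-4.8,0,1],[0,0,0,0,-4.8,0,1]]]'
cat > pin.py <<'E'
from h import *
import sys
d=np.load('pin.npz'); x=-SY; Rt=np.c_[x,np.cross([0,0,1],x),[0,0,1]]@d['Rp'].T
for y in map(float,sys.argv[1:]): go(st(-.1,y,.1)-Rt@d['grip'],Rt)
E
python3 pin.py .17 .15 .085
python3 look.py w7
```

```text
t: 15.18
eef_pos: [0.691, -0.0401, 0.0814]
ee_rot: [[-0.945, 0.205, -0.255], [0.198, 0.979, 0.053], [0.26, -0.001, -0.966]]
contact_force: [-0.4, -0.2, -1.6]
width: 0.0147
finger_force: 78.0
rot [0.  0.  0.2] shift [-0.82 -0.6  -0.19]
rot [0.  0.  0.2] shift [ 1.11 -0.59  0.33]
rot [0.  0.  0.2] shift [ 7.39 -0.57  2.02]
15.175 [ 0.691  -0.0401  0.0814]
```

View pics/w7.png

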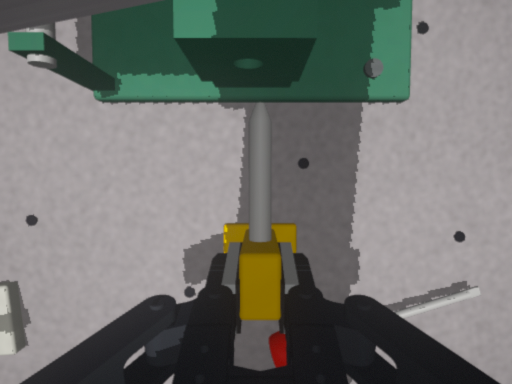

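```bash
python3 -m handwheel '[[[0,0,0,0.2,-0.2,0.1,1],[0,0,0.2,0.5,-0.4,0.15,1],[0,0,0.2,0.7,-0.59,0.2,1],[0,0,0.2,0.7,-0.59,0.2,1],[0,0,0.2,0.7,-0.59,0.2,1]]]'
python3 pin.py .15 
python3 look.py w8
python3 - <<'E'
from h import *
a=np.load('w8.npz');im=a['im'];P=pts(a['d'],a['K'],a['T'])
q=P-O; np.set_printoptions(suppress=True,precision=4)
X=q@SX;Y=q@SY;Z=q[...,2]
c=im[30:130,200:320]; cv2.imwrite('pics/w8c.png',cv2.resize(c,None,fx=5,fy=5,interpolation=cv2.INTER_CUBIC))
m=(abs(X+.1)<.03)&(Z>.075)&(Z<.115)&(Y>.06)&(Y<.078); print('face y',np.nanmedian(Y[m]),m.sum())
# shank axis: points with Z .085-.105, Y .085-.13
m=(abs(X+.1)<.02)&(Z>.08)&(Z<.11)&(Y>.088)&(Y<.13); print('shank',m.sum(),np.median(X[m]),np.percentile(Z[m],[2,50,98]), np.polyfit(Y[m],X[m],1),np.polyfit(Y[m],Z[m],1))
# predicted hole
print(proj(st(-.1,.072,.092),a['K'],a['T']),proj(st(-.1,.077,.092),a['K'],a['T']))
# hole: ray of pixel grid to plane; give darker spots
g=cv2.cvtColor(im,cv2.COLOR_BGR2GRAY)
def onface(u,v,y=.072):
    r=a['T'][:3,:3]@np.array([(u-a['K'][0,2])/a['K'][0,0],(v-a['K'][1,2])/a['K'][1,1],1]); o=a['T'][:3,3]
    t=(y-(o-O)@SY)/(r@SY); p=o+t*r-O; return p@SX,p[2]
E=[onface(u,v) for u,v in [(248,63),(260,80)]]; print(E)
E
```

```text
t: 15.85
eef_pos: [0.6824, -0.0467, 0.0813]
ee_rot: [[-0.944, 0.211, -0.255], [0.204, 0.978, 0.052], [0.26, -0.003, -0.966]]
contact_force: [-0.1, 0.3, -1.1]
width: 0.0153
finger_force: 78.0
rot [-0.   0.  -0.2] shift [0.44 0.22 0.14]
15.85 [ 0.6824 -0.0467  0.0813]
face y 0.07240209355010249 3218
shank 2137 -0.09757598332921838 [0.0932 0.0963 0.098 ] [ 0.0044 -0.0982] [0.0036 0.0957]
[[264.502   79.3271]] [[264.5285  91.0318]]
[(np.float64(-0.09363821708156975), np.float64(0.11388752117050704)), (np.float64(-0.09804449173128316), np.float64(0.0909613818013972))]
```

View pics/w8c.png

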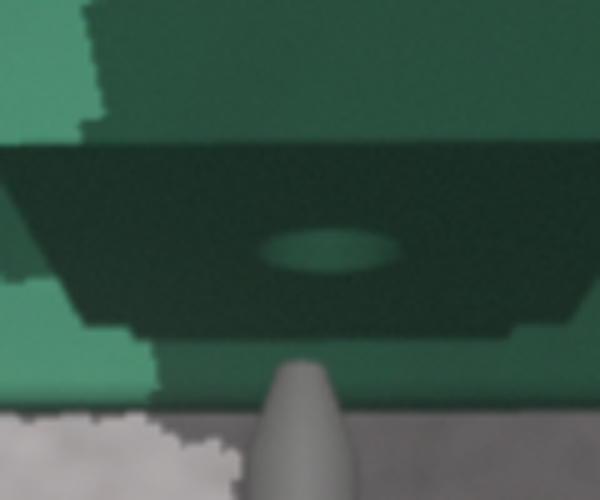

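```bash
python3 -m handwheel '[[[0,0,0,0.2,0.1,0.07,1],[0,0,-0.2,0.44,0.22,0.14,1],[0,0,-0.2,0.44,0.22,0.14,1],[0,0,-0.2,0.44,0.22,0.14,1],[0,0,-0.2,0.44,0.22,0.14,1]]]'
python3 pin.py .15 .12 .085
```

```text
t: 16.52
eef_pos: [0.6784, -0.0437, 0.081]
ee_rot: [[-0.944, 0.207, -0.255], [0.201, 0.978, 0.052], [0.26, -0.002, -0.966]]
contact_force: [0.0, -0.3, -1.6]
width: 0.0151
finger_force: 78.0
rot [-0.  0. -0.] shift [ 0.    0.01 -0.  ]
rot [-0.  0. -0.] shift [2.9  0.01 0.78]
rot [-0.  0. -0.] shift [6.28 0.02 1.69]
```

```bash
python3 -m handwheel '[[[0,0,0,0.6,0,0.16,1],[0,0,0,1.2,0,0.32,1],[0,0,0,1.8,0,0.48,1],[0,0,0,2.3,0,0.62,1],[0,0,0,2.9,0,0.78,1]]]'|tail -3
python3 -m handwheel '[[[0,0,0,0.5,0,0.13,1],[0,0,0,1,0,0.27,1],[0,0,0,1.5,0,0.4,1],[0,0,0,1.5,0,0.4,1],[0,0,0,1.5,0,0.4,1]]]'
python3 pin.py .105 .085
```

```text
contact_force: [0.7, -0.3, -0.5]
width: 0.0154
finger_force: 78.0
t: 17.77
eef_pos: [0.6339, -0.0341, 0.0811]
ee_rot: [[-0.945, 0.207, -0.255], [0.201, 0.978, 0.052], [0.26, -0.002, -0.966]]
contact_force: [-1.0, -0.7, -1.0]
width: 0.015
finger_force: 78.0
rot [-0.  0.  0.] shift [-0.04  0.   -0.01]
rot [-0.  0.  0.] shift [1.89 0.   0.51]
```

```bash
python3 -m handwheel '[[[0,0,0,0.5,0,0.13,1],[0,0,0,1,0,0.27,1],[0,0,0,1.5,0,0.4,1],[0,0,0,1.8,0,0.49,1],[0,0,0,1.89,0,0.51,1]]]'|tail -3
python3 -m handwheel '[[[0,0,0,0,0,0,1],[0,0,0,0.05,0,0.01,1],[0,0,0,0.1,0,0.03,1],[0,0,0,0.1,0,0.03,1],[0,0,0,0.1,0,0.03,1]]]'
python3 pin.py .085; python3 look.py w9
python3 - <<'E'
from h import *
a=np.load('w9.npz');P=pts(a['d'],a['K'],a['T']);q=P-O;X=q@SX;Y=q@SY;Z=q[...,2]
hsv=cv2.cvtColor(a['im'],cv2.COLOR_BGR2HSV); m=(hsv[...,0]>18)&(hsv[...,0]<38)&(hsv[...,1]>120)&(Z>.112)&(Z<.125)&(abs(X+.1)<.03)
print('block top Y range',np.percentile(Y[m],[1,50,99]),np.median(Z[m]))
E
```

```text
contact_force: [1.8, -0.2, -0.8]
width: 0.0153
finger_force: 78.0
t: 19.02
eef_pos: [0.6147, -0.03, 0.0812]
ee_rot: [[-0.945, 0.207, -0.252], [0.201, 0.978, 0.052], [0.258, -0.002, -0.966]]
contact_force: [5.3, -1.3, -1.6]
width: 0.015
finger_force: 78.1
rot [-0.   0.2  0. ] shift [-0.01  0.    0.01]
19.025 [ 0.6147 -0.03    0.0812]
block top Y range [-0.01819249  0.07706313  0.09698914] 0.11832210449240195
```

```bash
python3 -m handwheel '[[[0,0,0,0,0,0,4.5],[0,0,0,0,0,0,4.5],[0,0,0,0,0,0,4.5],[0,0,0,-1,0,-4,4.5],[0,0,0,-2,0,-10,4.5]]]'
python3 - <<'E'
from h import *
go([.47,-.37,.30],down(np.radians(78)))
E
```

```text
t: 19.7
eef_pos: [0.6566, -0.0387, 0.1716]
ee_rot: [[-0.943, 0.207, -0.26], [0.2, 0.978, 0.052], [0.265, -0.003, -0.964]]
contact_force: [1.3, 0.0, 0.5]
width: 0.0451
finger_force: 0.0
rot [ -0.2 -15.4   0. ] shift [ 14.36 -36.31  -9.26]
```

```bash
python3 -m handwheel '[[[0,0,0,0,-3,-5,4.5],[0,-4,0,3,-9,-8,4.5],[0,-8,0,5,-15,-9,4.5],[0,-12,0,8,-21,-9.3,4.5],[0,-15.4,0,11,-27,-9.3,4.5]]]' >/dev/null
python3 -m handwheel '[[[0,0,0,2,-5,0,4.5],[0,0,0,3.4,-9.3,0,4.5],[0,0,0,3.4,-9.3,0,4.5],[0,0,0,3.4,-9.3,0,4.5],[0,0,0,3.4,-9.3,0,4.5]]]' |tail -3
python3 look.py w10 cup_mid; python3 ang.py w10
cat > cup.py <<'E'
import sys
from h import *
a=np.load(sys.argv[1]+'.npz');im=a['im'];P=pts(a['d'],a['K'],a['T']);hsv=cv2.cvtColor(im,cv2.COLOR_BGR2HSV);z=P[...,2]
c=np.array(eval(sys.argv[2])) if len(sys.argv)>2 else None
near=np.ones(z.shape,bool) if c is None else np.hypot(P[...,0]-c[0],P[...,1]-c[1])<.12
def rect(nm,m):
    q=P[m]; q=q[~np.isnan(q[:,0])]; r=cv2.minAreaRect((q[:,:2]*1000).astype(np.float32)); print(nm,len(q),'med',np.median(q,0).round(4),'rect',np.round(r[0],1),np.round(r[1],1),round(r[2],1))
rect('tab top',near&(hsv[...,0]>5)&(hsv[...,0]<20)&(hsv[...,1]>140)&(z>.085)&(z<.098))
rim=near&(hsv[...,1]<60)&(hsv[...,2]>110)&(z>.042)&(z<.056)
n,l,s,cc=cv2.connectedComponentsWithStats(rim.astype(np.uint8)); i=1+np.argmax(s[1:,4]); rect('rim',l==i)
b=near&(hsv[...,0]>95)&(hsv[...,0]<125)&(hsv[...,1]>100)&(z<.01); rect('mat',b)
E
python3 cup.py w10
```

```text
contact_force: [0.4, -0.4, -0.5]
width: 0.0453
finger_force: 0.0
20.95 [ 0.4829 -0.3517  0.2883]
cup_mid [(0.85, [256, 183, 80, 108]), (0.49, [483, 144, 58, 114])]
floor angle 0.34150947772033025 h at 0 0.08670883669712286 1272
tab top 297 med [ 0.5066 -0.3998  0.0929] rect [ 507.9 -400.4] [11.4 29.2] 69.3
rim 1027 med [ 0.5268 -0.3673  0.0511] rect [ 522.8 -362.7] [ 70.2 124.7] 69.9
mat 3261 med [ 0.4682 -0.3412  0.0032] rect [ 522.7 -362.9] [108.9 168.6] 73.7
```

View pics/w10.png

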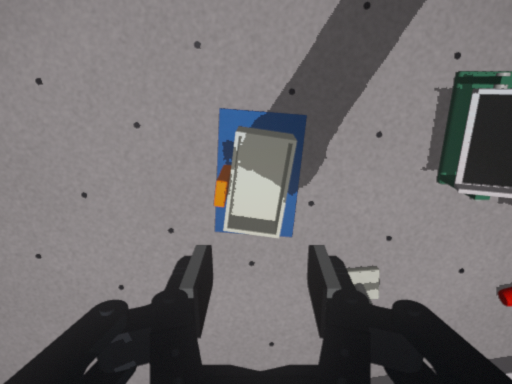

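Run:
```python
from h import *
go([.5079,-.4004,.061],down(np.radians(69.9)))
```

```text
rot [-0.1  0.3  8.3] shift [-3.33 -4.19 22.75]
```

```bash
python3 -m handwheel '[[[0,0,3,-1,-2,6,4.5],[0,0,8.3,-3.3,-4.2,12,4.5],[0,0.3,8.3,-3.33,-4.19,17,4.5],[0,0.3,8.3,-3.33,-4.19,21,4.5],[0,0.3,8.3,-3.33,-4.19,22.75,4.5]]]' >/dev/null
python3 -m handwheel '[[[0,0,0,0,0,0,4.5],[0,0,0,0,0,0,0.8],[0,0,0,0,0,0,0.8],[0,0,0,0,0,0,0.8],[0,0,0,0,0,0,0.8]]]' 50
python3 -m handwheel '[[[0,0,0,0,0,0,0.8],[0,0,0,0,0,-1,0.8],[0,0,0,0,0,-2,0.8],[0,0,0,0,0,-3,0.8],[0,0,0,0,0,-4,0.8]]]' 50
cat > cuptgt.py <<'E'
from h import *
import sys
s=robot.get_state(); M=s['ee_rot']; print('z tilt',M[:,2].round(3))
g=float(sys.argv[1]) # TCP height of cup tab grip when cup on bench
for x,dz in ((.18,.006),(.0895,.006),(.0895,0.)):
    t=st(x,0,g+dz); print(t.round(3)); go(t,down(np.radians(78)))
E
python3 cuptgt.py .058
```

```text
t: 22.3
eef_pos: [0.5085, -0.4023, 0.0636]
ee_rot: [[-0.938, 0.346, 0.004], [0.346, 0.938, -0.003], [-0.004, -0.001, -1.0]]
contact_force: [-0.1, 1.3, 6.1]
width: 0.0116
finger_force: 49.7
t: 22.92
eef_pos: [0.507, -0.4018, 0.1021]
ee_rot: [[-0.938, 0.346, 0.0], [0.346, 0.938, -0.002], [-0.001, -0.002, -1.0]]
contact_force: [1.1, -0.2, -1.2]
width: 0.0112
finger_force: 48.6
z tilt [ 0.    -0.002 -1.   ]
[ 0.474 -0.286  0.064]
rot [-0.1  0.  -8.3] shift [7.05 9.7  3.79]
[ 0.493 -0.198  0.064]
rot [-0.1  0.  -8.3] shift [ 8.35 18.66  3.77]
[ 0.493 -0.198  0.058]
rot [-0.1  0.  -8.3] shift [ 8.35 18.66  4.37]
```

```bash
python3 -m handwheel '[[[0,0,-2,1.5,2,0,0.8],[0,0,-4,3,4,0.5,0.8],[0,0,-6,5,6,1,0.8],[0,0,-8.3,6.5,8,2,0.8],[0,0,-8.3,7,9.7,3,0.8]]]' >/dev/null
python3 -m handwheel '[[[0,0,0,0,0,0.2,0.8],[0,0,0,0,0,0.4,0.8],[0,0,0,0,0,0.4,0.8],[0,0,0,0,0,0.4,0.8],[0,0,0,0,0,0.4,0.8]]]'
python3 cuptgt.py .0606
```

```text
t: 24.18
eef_pos: [0.4749, -0.287, 0.0672]
ee_rot: [[-0.978, 0.208, 0.0], [0.208, 0.978, -0.002], [-0.001, -0.002, -1.0]]
contact_force: [-0.2, -0.3, -0.6]
width: 0.0111
finger_force: 48.9
z tilt [ 0.    -0.002 -1.   ]
[ 0.474 -0.286  0.067]
rot [-0.1  0.   0. ] shift [0.06 0.05 0.06]
[ 0.493 -0.198  0.067]
rot [-0.1  0.   0. ] shift [0.06 9.1  0.05]
[ 0.493 -0.198  0.061]
rot [-0.1  0.   0. ] shift [0.06 9.1  0.65]
```

```bash
python3 -m handwheel '[[[0,0,0,0,3,0,0.8],[0,0,0,0.06,6,0,0.8],[0,0,0,0.06,8,0,0.8],[0,0,0,0.06,9.1,0,0.8],[0,0,0,0.06,9.1,0.3,0.8]]]' 
python3 -m handwheel '[[[0,0,0,0,0,0.4,0.8],[0,0,0,0,0,0.4,0.8],[0,0,0,0,0,0.4,4],[0,0,0,0,0,0.4,4],[0,0,0,0,0,-3,4]]]'
python3 - <<'E'
from h import *
go([.46,.25,.33],down(np.radians(78)))
E
```

```text
t: 24.8
eef_pos: [0.4936, -0.1972, 0.0641]
ee_rot: [[-0.979, 0.206, 0.001], [0.206, 0.979, -0.002], [-0.001, -0.002, -1.0]]
contact_force: [-0.2, -0.8, -0.9]
width: 0.0111
finger_force: 49.0
t: 25.42
eef_pos: [0.4913, -0.1973, 0.0923]
ee_rot: [[-0.978, 0.208, -0.005], [0.208, 0.978, -0.001], [0.005, -0.002, -1.0]]
contact_force: [-0.5, -0.9, 0.4]
width: 0.0403
finger_force: 0.0
rot [-0.1 -0.3 -0. ] shift [ 12.48  43.05 -23.79]
```

```bash
python3 -m handwheel '[[[0,0,0,0,0,-5,4],[0,0,0,1,0,-11,4],[0,0,0,3,1,-17,4],[0,0,0,4,4,-21,4],[0,0,0,4,8,-22,4]]]' >/dev/null
python3 -m handwheel '[[[0,0,0,0,2,0,4],[0,0,0,0,4,0,4],[0,0,0,0,4,0,4],[0,0,0,0,4,0,4],[0,0,0,0,4,0,4]]]' >/dev/null
python3 look.py w11 cup_mid nut0_mid; python3 cup.py w11 '(.50,-.16)'; python3 ang.py w11
python3 - <<'E'
from h import *
print('cup want',st(.0485,0,.05),'tab',st(.0895,0,.09))
a=np.load('w11.npz');im=a['im'];P=pts(a['d'],a['K'],a['T']);q=P-O;X=q@SX;Y=q@SY;Z=q[...,2];hsv=cv2.cvtColor(im,cv2.COLOR_BGR2HSV)
c,s=np.cos(.35),np.sin(.35); Z-=.075; tx=c*X-s*Z; tz=s*X+c*Z
m=((hsv[...,0]>10)&(hsv[...,0]<30)&(hsv[...,1]>100)&(tx>-.18)&(tx<.03)&(abs(Y)<.05)).astype(np.uint8)
n,l,st_,cc=cv2.connectedComponentsWithStats(m)
for i in range(1,n):
    if st_[i,4]>30: print('nut tray xy',np.median(tx[l==i]).round(4),np.median(Y[l==i]).round(4),np.percentile(tz[l==i],90).round(4))
go([.45,.27,.31],down(np.radians(90)))
E
```

```text
26.675 [ 0.4787 -0.0725  0.3137]
cup_mid [(0.69, [188, 176, 74, 94])]
nut0_mid [(0.81, [333, 224, 23, 18])]
tab top 254 med [ 0.4917 -0.1973  0.0898] rect [ 492.1 -198.1] [11.4 29.2] 78.6
rim 859 med [ 0.4729 -0.1804  0.0478] rect [ 501.1 -159.1] [ 70.5 124.1] 77.8
mat 0 med [nan nan nan] rect [0. 0.] [0. 0.] 0.0
floor angle 0.34545526077722766 h at 0 0.08642692387571026 8424
cup want [ 0.50181628 -0.15784016  0.05      ] tab [ 0.4932919  -0.19794421  0.09      ]
nut tray xy -0.0393 -0.0305 0.0223
nut tray xy -0.0733 -0.027 0.0224
nut tray xy -0.0801 0.021 0.0223
nut tray xy -0.1184 0.0241 0.0222
rot [ -0.1   0.  -12. ] shift [ 9.95 32.85  0.32]
  return _methods._mean(a, axis=axis, dtype=dtype,
  ret = um.true_divide(
```

View pics/w11.png

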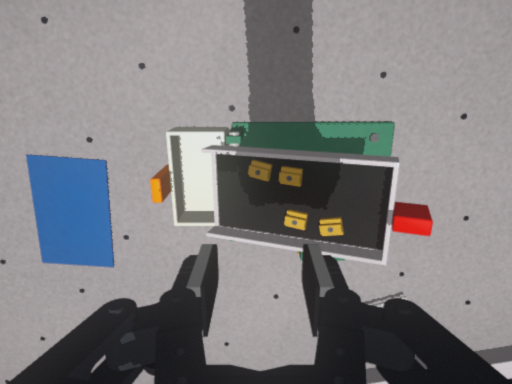

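```bash
python3 -m handwheel '[[[0,0,-5,1,6,0,4],[0,0,-10,2,12,0,4],[0,0,-15,3,18,0,4],[0,0,-22,5,24,0,4],[0,0,-28.8,7,30,1,4]]]' >/dev/null
python3 - <<'E'
from h import *
go([.50,.345,.24],down(np.radians(106.8)))
E
```

```text
rot [-0.1  0.1  0.2] shift [-5.74  9.62  6.43]
```

```bash
python3 -m handwheel '[[[0,0,0,-2,4,2,4],[0,0,0,-4,8,4,4],[0,0,0,-5.7,9.6,6.4,4],[0,0,0,-5.7,9.6,6.4,4],[0,0,0,-5.7,9.6,6.4,4]]]' | tail -3
python3 look.py w12 scraper_grip rest
python3 - <<'E'
from h import *
a=np.load('w12.npz');im=a['im'];P=pts(a['d'],a['K'],a['T']);hsv=cv2.cvtColor(im,cv2.COLOR_BGR2HSV);z=P[...,2]
def rect(nm,m):
    q=P[m]; q=q[~np.isnan(q[:,0])]; r=cv2.minAreaRect((q[:,:2]*1000).astype(np.float32)); print(nm,len(q),'med',np.median(q,0).round(4),'rect',np.round(r[0],1),np.round(r[1],1),round(r[2],1))
near=np.hypot(P[...,0]-.522,P[...,1]-.353)<.09
red=((hsv[...,0]<8)|(hsv[...,0]>174))&(hsv[...,1]>140)&(hsv[...,2]>80)&near
rect('top',red&(z>.086)&(z<.098))
blk=near&(hsv[...,2]<75)&(hsv[...,1]<100)
rect('guides',blk&(z>.040)&(z<.05)); rect('foot',blk&(z>.003)&(z<.03)&(np.hypot(P[...,0]-.522,P[...,1]-.353)<.075))
bl=near&(hsv[...,0]>95)&(hsv[...,0]<125)&(hsv[...,1]>120); rect('blade',bl)
cv2.imwrite('pics/w12c.png',cv2.resize(im[60:260,150:400],None,fx=3,fy=3))
E
```

```text
contact_force: [0.2, 0.2, 0.6]
width: 0.0401
finger_force: 0.0
28.075 [0.5001 0.3416 0.2399]
scraper_grip [(0.95, [310, 46, 80, 45]), (0.83, [397, 199, 44, 80]), (0.55, [265, 188, 17, 76])]
rest [(0.85, [263, 179, 66, 100]), (0.84, [364, 283, 45, 46])]
top 666 med [0.5214 0.3525 0.092 ] rect [522.4 353. ] [42.5 13.3] 16.7
guides 953 med [0.5182 0.3521 0.0438] rect [522.4 352.8] [91.3 31.5] 17.1
foot 3023 med [0.5107 0.3437 0.0062] rect [522.2 352.6] [108.1  69.9] 16.8
blade 135 med [0.4921 0.3437 0.0494] rect [498.9 346.4] [25.   6.5] 16.9
```

View pics/w12c.png

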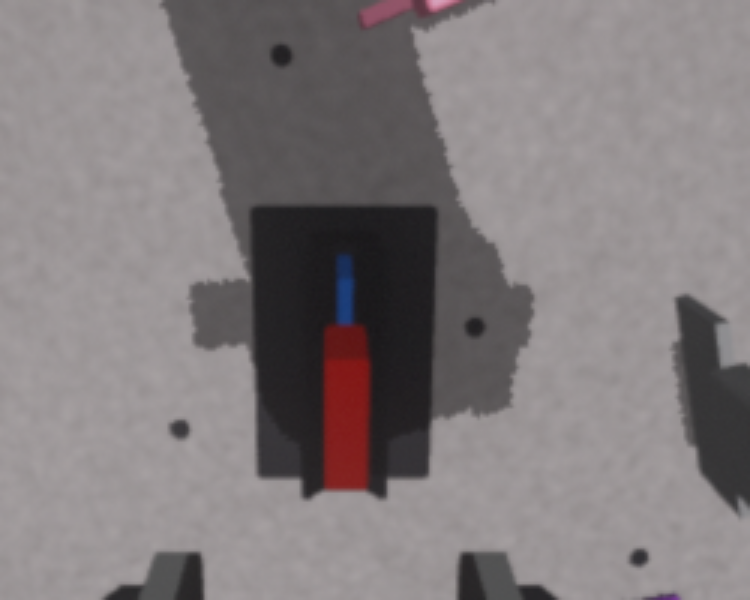

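Run:
```python
from h import *
go([.5224,.3529,.0533],down(np.radians(106.9)))
```

```text
rot [-0.1  0.1 -0.1] shift [-2.41  0.44 18.76]
```

```bash
python3 -m handwheel '[[[0,0,0,-1.2,0.2,5,4],[0,0,0,-2.4,0.44,10,4],[0,0,0,-2.4,0.44,14,4],[0,0,0,-2.4,0.44,17,4],[0,0,0,-2.4,0.44,18.76,4]]]' >/dev/null
python3 -m handwheel '[[[0,0,0,0,0,0,4],[0,0,0,0,0,0,4],[0,0,0,0,0,0,1],[0,0,0,0,0,0,1],[0,0,0,0,0,0,1]]]' 70
python3 -m handwheel '[[[0,0,0,0,0,0,1],[0,0,0,0,0,-1,1],[0,0,0,0,0,-3,1],[0,0,0,0,0,-6,1],[0,0,0,0,0,-9,1]]]' 70
python3 - <<'E'
from h import *
s=robot.get_state()
np.savez('scr.npz',p=s['eef_pos'],R=s['ee_rot'])
E
```

```text
t: 29.48
eef_pos: [0.5221, 0.354, 0.0533]
ee_rot: [[-0.957, -0.29, 0.002], [-0.29, 0.957, -0.0], [-0.001, -0.001, -1.0]]
contact_force: [-0.7, -1.2, 6.2]
width: 0.013
finger_force: 68.7
t: 30.1
eef_pos: [0.5215, 0.3537, 0.1439]
ee_rot: [[-0.957, -0.29, 0.001], [-0.29, 0.957, -0.001], [-0.0, -0.001, -1.0]]
contact_force: [-0.1, 0.5, -0.6]
width: 0.0132
finger_force: 68.1
```

```bash
cat > sw.py <<'E'
from h import *
import sys
phi=.347; c,s=np.cos(phi),np.sin(phi)
R=down(np.radians(78))@cv2.Rodrigues(np.array([-phi,0,0]))[0]
def tcp(tx,ty,tz):
    tz=tz+.0473; X=c*tx+s*tz; Z=.075-s*tx+c*tz; return st(X,ty,Z)
if __name__=='__main__':
    for a in sys.argv[1:]:
        t=tcp(*eval(a)); print(a,t.round(4),end=' '); go(t,R)
E
python3 sw.py '(-.148,0,.075)' '(-.148,0,.0115)'; cat ang.py >/dev/null
```

```text
(-.148,0,.075) [ 0.5322 -0.0149  0.2403] rot [-19.5  -5.   28.5] shift [  9.65 -35.61  -9.6 ]
(-.148,0,.0115) [0.5367 0.0062 0.1806] rot [-19.5  -5.   28.5] shift [  8.61 -33.71  -3.63]
```

```bash
python3 -m handwheel '[[[0,0,0,1,-3,-5,1],[-4,-1,6,2.5,-9,-9.6,1],[-8,-2,12,4,-15,-10,1],[-12,-3,18,6,-21,-10,1],[-16,-4,24,8,-27,-10,1]]]' >/dev/null
python3 sw.py '(-.148,0,.075)' '(-.148,0,.0115)'
```

```text
(-.148,0,.075) [ 0.5322 -0.0149  0.2403] rot [-3.4 -0.7  4.4] shift [-2.15 -9.39 -2.33]
(-.148,0,.0115) [0.5367 0.0062 0.1806] rot [-3.4 -0.7  4.4] shift [-2.24 -9.02  4.01]
```

```bash
python3 -m handwheel '[[[-1,0,1.5,-0.7,-3,-1,1],[-2,-0.4,3,-1.4,-6,-2.3,1],[-3.4,-0.7,4.4,-2.15,-9.39,-2.33,1],[-3.4,-0.7,4.4,-2.15,-9.39,-2.33,1],[-3.4,-0.7,4.4,-2.15,-9.39,-2.33,1]]]'
python3 sw.py '(-.148,0,.075)' '(-.148,0,.0115)'; python3 look.py w13; python3 cup.py w13 '(.50,-.16)' 2>/dev/null
python3 - <<'E'
from sw import *
a=np.load('w13.npz');im=a['im'];P=pts(a['d'],a['K'],a['T']);q=P-O;X=q@SX;Y=q@SY;Z=q[...,2]-.075;hsv=cv2.cvtColor(im,cv2.COLOR_BGR2HSV)
tx=c*X-s*Z; tz=s*X+c*Z
b=(hsv[...,0]>95)&(hsv[...,0]<125)&(hsv[...,1]>120)&(tz>.03)&(tz<.15)
print('blade',b.sum(),[np.percentile(v[b],[2,50,98]).round(4) for v in (tx,Y,tz)])
f=(hsv[...,2]<80)&(hsv[...,1]<90)&(tx>-.16)&(tx<.01)&(abs(Y)<.045); print('floor tz',np.nanmedian(tz[f]))
E
```

```text
t: 31.35
eef_pos: [0.5323, -0.0124, 0.2393]
ee_rot: [[-0.979, 0.193, 0.067], [0.204, 0.921, 0.331], [0.002, 0.338, -0.941]]
contact_force: [0.3, 0.1, -1.4]
width: 0.0134
finger_force: 68.2
(-.148,0,.075) [ 0.5322 -0.0149  0.2403] rot [-0.2 -0.2  0.2] shift [-0.05 -0.2  -0.18]
(-.148,0,.0115) [0.5367 0.0062 0.1806] rot [-0.2 -0.2  0.2] shift [-0.06 -0.18  6.17]
31.35 [ 0.5323 -0.0124  0.2393]
tab top 3 med [ 0.4816 -0.0743  0.0968] rect [481.1 -75.7] [4.3 0.1] 69.3
rim 343 med [ 0.558  -0.1766  0.0476] rect [ 558.7 -176.1] [40.6  5.1] 78.5
mat 0 med [nan nan nan] rect [0. 0.] [0. 0.] 0.0
blade 564 [array([-0.1518, -0.1495, -0.1472]), array([-0.0376, -0.0342, -0.022 ]), array([0.0782, 0.1171, 0.1186])]
floor tz 0.011523839397491414
```

View pics/w13.png

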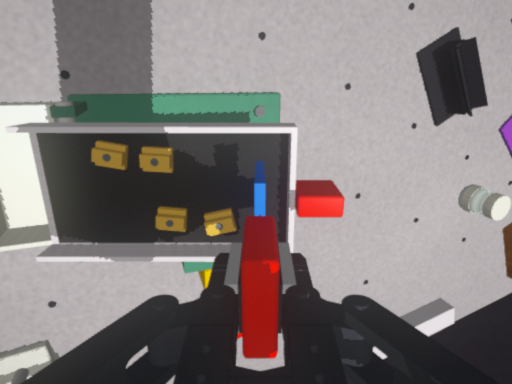

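```bash
python3 -m handwheel '[[[-0.2,-0.2,0.2,-0.05,-0.18,2.5,1],[-0.2,-0.2,0.2,-0.05,-0.18,4.5,1],[-0.2,-0.2,0.2,-0.05,-0.18,5.7,1],[-0.2,-0.2,0.2,-0.05,-0.18,6.1,1],[-0.2,-0.2,0.2,-0.05,-0.18,6.1,1]]]'
python3 sw.py '(-.148,0,.0115)' '(-.05,0,.0115)' '(.035,0,.0115)'
```

```text
t: 32.02
eef_pos: [0.5367, 0.0056, 0.1808]
ee_rot: [[-0.978, 0.196, 0.071], [0.209, 0.92, 0.333], [-0.0, 0.34, -0.94]]
contact_force: [0.2, -0.6, -0.8]
width: 0.0134
finger_force: 68.2
(-.148,0,.0115) [0.5367 0.0062 0.1806] rot [ 0.  0. -0.] shift [0.01 0.05 0.03]
(-.05,0,.0115) [ 0.5175 -0.084   0.1473] rot [ 0.  0. -0.] shift [ 0.01 -9.75  0.03]
(.035,0,.0115) [ 0.5009 -0.1622  0.1184] rot [ 0.  0. -0.] shift [  0.   -18.25   0.03]
```

```bash
python3 -m handwheel '[[[0,0,0,0,-1,0,1],[0,0,0,0,-2,0,1],[0,0,0,0,-3,0,1],[0,0,0,0,-4,0,1],[0,0,0,0,-5,0,1]]]'
python3 -m handwheel '[[[0,0,0,0,-0.9,0,1],[0,0,0,0,-1.8,0,1],[0,0,0,0,-2.7,0,1],[0,0,0,0,-3.6,0,1],[0,0,0,0,-4.5,0,1]]]'
python3 sw.py '(-.05,0,.0115)' '(.035,0,.0115)'; python3 look.py w14 nut0_mid cup_mid
python3 cup.py w14 '(.50,-.16)' 2>/dev/null
```

```text
t: 32.65
eef_pos: [0.5265, -0.0414, 0.1632]
ee_rot: [[-0.978, 0.197, 0.071], [0.209, 0.919, 0.333], [0.0, 0.34, -0.94]]
contact_force: [0.0, 1.2, -0.4]
width: 0.0135
finger_force: 68.3
t: 33.28
eef_pos: [0.5177, -0.0825, 0.148]
ee_rot: [[-0.978, 0.197, 0.071], [0.209, 0.92, 0.333], [0.0, 0.34, -0.94]]
contact_force: [-0.3, 0.3, -0.3]
width: 0.0132
finger_force: 68.3
(-.05,0,.0115) [ 0.5175 -0.084   0.1473] rot [ 0.   0.  -0.1] shift [-0.01 -0.16  0.01]
(.035,0,.0115) [ 0.5009 -0.1622  0.1184] rot [ 0.   0.  -0.1] shift [-0.02 -8.66  0.01]
33.275 [ 0.5177 -0.0825  0.148 ]
nut0_mid [(0.52, [226, 245, 9, 10])]
cup_mid [(0.8, [74, 202, 139, 189])]
tab top 1223 med [ 0.4931 -0.1963  0.0897] rect [ 488.5 -150.3] [ 29.1 114.6] 4.4
rim 3580 med [ 0.4788 -0.1818  0.0478] rect [ 501.1 -160.4] [ 70.2 126.4] 76.4
mat 0 med [nan nan nan] rect [0. 0.] [0. 0.] 0.0
```

View pics/w14.png

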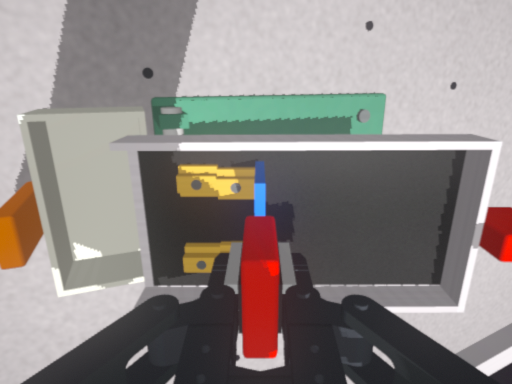

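```bash
python3 -m handwheel '[[[0,0,0,0,-0.9,0,1],[0,0,0,0,-1.8,0,1],[0,0,0,0,-2.7,0,1],[0,0,0,0,-3.5,0,1],[0,0,0,0,-4.2,0,1]]]' | sed -n 4p
python3 -m handwheel '[[[0,0,0,0,-0.7,0,1],[0,0,0,0,-1.4,0,1],[0,0,0,0,-2.1,0,1],[0,0,0,0,-2.8,0,1],[0,0,0,0,-3.5,0,1]]]' | sed -n 4p
python3 -m handwheel '[[[0,0,0,0,-0.4,0,1],[0,0,0,0,-0.8,0,1],[0,0,0,0,-1,0,1],[0,0,0,0,-1,0,1],[0,0,0,0,-1,0,1]]]'
python3 sw.py '(.035,0,.0115)' '(.0,0,.09)'; python3 look.py w15 nut0_mid cup_mid
```

```text
contact_force: [-0.3, 0.3, -1.2]
contact_force: [0.3, 0.3, -0.3]
t: 35.3
eef_pos: [0.5007, -0.1617, 0.1186]
ee_rot: [[-0.978, 0.196, 0.071], [0.209, 0.92, 0.333], [0.0, 0.34, -0.94]]
contact_force: [-0.5, -0.2, -0.9]
width: 0.0131
finger_force: 68.3
(.035,0,.0115) [ 0.5009 -0.1622  0.1184] rot [ 0.  0. -0.] shift [-0.02 -0.04  0.  ]
(.0,0,.09) [ 0.5022 -0.1561  0.2041] rot [ 0.  0. -0.] shift [-0.02  3.46 -7.84]
35.3 [ 0.5007 -0.1617  0.1186]
nut0_mid [(0.7, [241, 220, 22, 29])]
cup_mid [(0.6, [214, 203, 124, 188])]
```

```bash
python3 -m handwheel '[[[0,0,0,0,0,-3,1],[0,0,0,0,2,-7,1],[0,0,0,0,5,-11,1],[0,0,0,0,7,-12,1],[0,0,0,0,7,-12,1]]]' | sed -n 2p
python3 look.py w16 nut0_mid cup_mid; python3 cup.py w16 '(.50,-.16)' 2>/dev/null
python3 - <<'E'
from h import *
a=np.load('w16.npz');im=a['im'];P=pts(a['d'],a['K'],a['T']);hsv=cv2.cvtColor(im,cv2.COLOR_BGR2HSV)
m=((hsv[...,0]>10)&(hsv[...,0]<30)&(hsv[...,1]>100)).astype(np.uint8)
n,l,s_,cc=cv2.connectedComponentsWithStats(m)
for i in range(1,n):
    if s_[i,4]>30: print(s_[i],np.nanmedian(P[l==i],0).round(3))
E
```

```text
eef_pos: [0.5067, -0.1365, 0.2565]
36.075 [ 0.5067 -0.1365  0.2565]
nut0_mid [(0.62, [183, 175, 23, 16])]
cup_mid [(0.73, [158, 161, 86, 123])]
tab top 487 med [ 0.4913 -0.1984  0.0898] rect [ 491.9 -198.7] [11.7 29.4] 78.0
rim 1242 med [ 0.4821 -0.1803  0.048 ] rect [ 501.5 -158.9] [ 70.  124.5] 77.9
mat 0 med [nan nan nan] rect [0. 0.] [0. 0.] 0.0
[152 125  40  19 641] [ 0.478 -0.146  0.017]
[115 146  18  48 679] [ 0.487 -0.197  0.089]
[156 167  38  20 565] [ 0.526 -0.156  0.017]
[286 229  48  30 580] [ 0.62  -0.038  0.113]
```

View pics/w16.png

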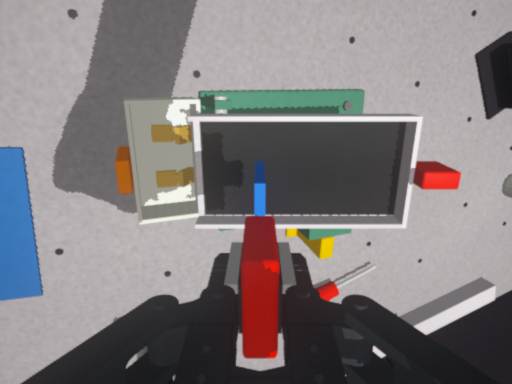

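```bash
cat > ret.py <<'E'
from h import *
import sys
for z in map(float,sys.argv[1:]): go([.5218,.3536,z],np.load('scr.npz')['R'])
E
python3 ret.py .24 .16
```

```text
rot [ 19.5   4.9 -28.7] shift [ 8.67 45.05 17.79]
rot [ 19.5   4.9 -28.7] shift [ 8.66 42.33 25.31]
```

```bash
python3 -m handwheel '[[[0,0,0,1,5.5,1,1],[4,1,-6,2.5,11,3,1],[8,2,-12,4,17,5.5,1],[12,3,-18,5.5,23,8,1],[16,4,-24,7,29,10.5,1]]]' >/dev/null
python3 ret.py .16
```

```text
rot [ 3.3  1.  -4.5] shift [-5.77 17.25 10.56]
```

```bash
python3 -m handwheel '[[[1.1,0.3,-1.5,-2,5,1,1],[2.2,0.6,-3,-4,10,3,1],[3.3,1,-4.5,-5.77,15,6,1],[3.3,1,-4.5,-5.77,17.25,9,1],[3.3,1,-4.5,-5.77,17.25,10.56,1]]]' >/dev/null
python3 -m handwheel '[[[0,0,0,0,0,0,1],[0,0,0,0,0,0,1],[0,0,0,0,0,0,1],[0,0,0,0,0,0,1],[0,0,0,0,0,0,1]]]' |sed -n 2,3p
python3 ret.py .16 .11 .055; python3 look.py w17
python3 - <<'E'
from h import *
a=np.load('w17.npz');im=a['im'];P=pts(a['d'],a['K'],a['T']);hsv=cv2.cvtColor(im,cv2.COLOR_BGR2HSV);z=P[...,2]
near=np.hypot(P[...,0]-.522,P[...,1]-.353)<.075
m=near&(hsv[...,2]<75)&(hsv[...,1]<100)&(z>.003)&(z<.03)
r=cv2.minAreaRect((P[m][:,:2]*1000).astype(np.float32)); print(m.sum(),r)
b=(hsv[...,0]>95)&(hsv[...,0]<125)&(hsv[...,1]>120)&(z>.06)&near; print(np.median(P[b],0),b.sum(), cv2.minAreaRect((P[b][:,:2]*1000).astype(np.float32)))
E
```

```text
eef_pos: [0.5226, 0.3531, 0.1622]
ee_rot: [[-0.958, -0.287, 0.001], [-0.287, 0.958, 0.003], [-0.002, 0.002, -1.0]]
rot [ 0.2  0.1 -0.1] shift [0.06 0.07 0.22]
rot [ 0.2  0.1 -0.1] shift [0.08 0.06 5.22]
rot [ 0.2  0.1 -0.1] shift [ 0.09  0.05 10.72]
38.1 [0.5226 0.3531 0.1622]
4903 ((522.4913940429688, 352.77069091796875), (108.9609603881836, 70.09954071044922), 16.701536178588867)
[0.49006939 0.34329902 0.15863621] 575 ((494.89361572265625, 344.223388671875), (16.342668533325195, 4.948638916015625), 16.64337730407715)
```

```bash
python3 -m handwheel '[[[0.2,0.1,-0.1,0.03,0.05,3,1],[0.2,0.1,-0.1,0.05,0.05,5.5,1],[0.2,0.1,-0.1,0.08,0.05,7.5,1],[0.2,0.1,-0.1,0.09,0.05,9,1],[0.2,0.1,-0.1,0.09,0.05,10,1]]]'|sed -n 2,4p
python3 -m handwheel '[[[0,0,0,0,0,0.3,1],[0,0,0,0,0,0.6,1],[0,0,0,0,0,0.8,1],[0,0,0,0,0,0.8,1],[0,0,0,0,0,0.8,1]]]'
```

```text
eef_pos: [0.5215, 0.3536, 0.0609]
ee_rot: [[-0.957, -0.289, -0.0], [-0.289, 0.957, -0.002], [0.001, -0.002, -1.0]]
contact_force: [0.0, 0.7, -1.1]
t: 39.4
eef_pos: [0.5216, 0.3537, 0.0539]
ee_rot: [[-0.957, -0.289, 0.0], [-0.289, 0.957, -0.001], [-0.0, -0.002, -1.0]]
contact_force: [0.5, 0.8, -1.4]
width: 0.0133
finger_force: 68.5
```

Release it, retreat, and go back to the cup.

```bash
python3 -m handwheel '[[[0,0,0,0,0,0,4],[0,0,0,0,0,0,4],[0,0,0,0,0,0,4],[0,0,0,0,0,-5,4],[0,0,0,0,0,-11,4]]]' |sed -n 2,4p
python3 -m handwheel '[[[0,0,0,0,0,-5,4],[0,0,0,1,0,-10,4],[0,0,0,3,0,-12,4],[0,0,0,3,0,-12,4],[0,0,0,3,0,-12,4]]]' |sed -n 2p
python3 look.py w18 scraper_grip
python3 - <<'E'
from h import *
a=np.load('w18.npz');im=a['im'];P=pts(a['d'],a['K'],a['T']);hsv=cv2.cvtColor(im,cv2.COLOR_BGR2HSV);z=P[...,2]
near=np.hypot(P[...,0]-.522,P[...,1]-.353)<.075
red=((hsv[...,0]<8)|(hsv[...,0]>174))&(hsv[...,1]>140)&(hsv[...,2]>80)&near&(z>.08)
r=cv2.minAreaRect((P[red][:,:2]*1000).astype(np.float32)); print(r,np.median(P[red],0))
go([.46,-.17,.30],down(np.radians(78)))
E
```

```text
eef_pos: [0.5207, 0.3532, 0.1635]
ee_rot: [[-0.957, -0.289, -0.002], [-0.289, 0.957, -0.004], [0.003, -0.003, -1.0]]
contact_force: [0.2, 0.9, 1.0]
eef_pos: [0.4928, 0.345, 0.2827]
40.65 [0.4928 0.345  0.2827]
scraper_grip [(0.9, [260, 182, 14, 67]), (0.83, [300, 56, 64, 36]), (0.82, [379, 192, 36, 68])]
((521.8685302734375, 353.4905700683594), (42.72587966918945, 12.84599494934082), 16.7334041595459) [0.52014981 0.35303007 0.09200233]
rot [-0.2 -0.1 28.8] shift [ 18.   -48.36  -1.62]
```

```bash
python3 -m handwheel '[[[0,0,6,2,-6,-2,4],[0,0,12,4,-12,-2,4],[0,0,18,7,-18,-2,4],[0,0,24,10,-24,-2,4],[0,0,28.8,12,-30,-2,4]]]' >/dev/null
python3 - <<'E'
from h import *
go([.46,-.17,.30],down(np.radians(78)))
E
```

```text
rot [-0.1 -0.  -0.2] shift [ -3.88 -20.19   0.38]
```

```bash
python3 -m handwheel '[[[0,0,0,-1,-5,0,4],[0,0,0,-2,-10,0,4],[0,0,0,-3,-15,0,4],[0,0,0,-3.9,-20,0.4,4],[0,0,0,-3.9,-20,0.4,4]]]' >/dev/null
python3 look.py w19; python3 cup.py w19 '(.50,-.16)' 2>/dev/null
python3 - <<'E'
from h import *
a=np.load('w19.npz');im=a['im'];P=pts(a['d'],a['K'],a['T']);hsv=cv2.cvtColor(im,cv2.COLOR_BGR2HSV)
m=((hsv[...,0]>10)&(hsv[...,0]<30)&(hsv[...,1]>100)).astype(np.uint8)
n,l,s_,cc=cv2.connectedComponentsWithStats(m)
for i in range(1,n):
    if s_[i,4]>30: print(s_[i],np.nanmedian(P[l==i],0).round(3))
go([.4919,-.1987,.061],down(np.radians(78)))
cv2.imwrite('pics/w19c.png',cv2.resize(im[80:260,130:370],None,fx=3,fy=3))
E
```

```text
42.0 [ 0.4608 -0.1705  0.2995]
tab top 233 med [ 0.491  -0.1974  0.0899] rect [ 492. -198.] [10.8 28.6] 79.5
rim 824 med [ 0.48   -0.1789  0.048 ] rect [ 501.1 -159.4] [ 69.5 124.9] 77.1
mat 0 med [nan nan nan] rect [0. 0.] [0. 0.] 0.0
[268 149  31  17 414] [ 0.478 -0.145  0.017]
[237 165  12  41 410] [ 0.486 -0.196  0.089]
[268 185  30  16 395] [ 0.526 -0.155  0.017]
[377 252  13   6  62] [ 0.623 -0.047  0.058]
[394 264  29  20 391] [ 0.619 -0.034  0.116]
rot [-0.2 -0.1 -0.3] shift [-3.68 -2.3  23.85]
```

View pics/w19c.png

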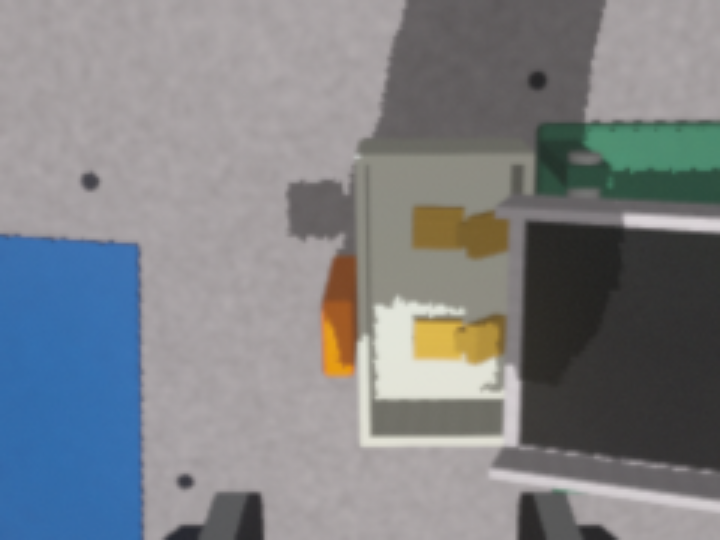

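```bash
python3 -m handwheel '[[[0,0,0,-2,-1.5,6,4],[0,0,0,-3.65,-2.27,12,4],[0,0,0,-3.65,-2.27,17,4],[0,0,0,-3.65,-2.27,21,4],[0,0,0,-3.65,-2.27,23.8,4]]]' >/dev/null
python3 -m handwheel '[[[0,0,0,0,0,0,4],[0,0,0,0,0,0,0.8],[0,0,0,0,0,0,0.8],[0,0,0,0,0,0,0.8],[0,0,0,0,0,0,0.8]]]' 60
python3 -m handwheel '[[[0,0,0,0,0,0,0.8],[0,0,0,0,0,-0.6,0.8],[0,0,0,0,-3,-0.6,0.8],[0,0,0,0,-6,-0.6,0.8],[0,0,0,0,-9,-1.2,0.8]]]'
python3 - <<'E'
from h import *
for z in (.09,.0636):
    go([.5079,-.4012,z],down(np.radians(69.9)))
E
```

```text
t: 43.3
eef_pos: [0.4938, -0.1967, 0.0635]
ee_rot: [[-0.978, 0.208, 0.002], [0.208, 0.978, -0.002], [-0.003, -0.002, -1.0]]
contact_force: [-0.5, 0.1, 4.4]
width: 0.0111
finger_force: 61.1
t: 43.92
eef_pos: [0.473, -0.2845, 0.0742]
ee_rot: [[-0.978, 0.207, -0.002], [0.207, 0.978, -0.001], [0.002, -0.001, -1.0]]
contact_force: [0.8, -0.4, -1.2]
width: 0.0111
finger_force: 60.1
rot [-0.1 -0.1  8.1] shift [ -5.83 -10.7   -1.58]
rot [-0.1 -0.1  8.1] shift [ -5.83 -10.7    1.06]
```

```bash
python3 -m handwheel '[[[0,0,2,-1.5,-2,-1,0.8],[0,0,4,-3,-5,-1.2,0.8],[0,0,6,-4.5,-8,-1.2,0.8],[0,0,8.1,-5.8,-10.5,-1.2,0.8],[0,0,8.1,-5.83,-10.7,-1,0.8]]]' >/dev/null
python3 -m handwheel '[[[0,0,0,0,0,0.4,0.8],[0,0,0,0,0,0.8,0.8],[0,0,0,0,0,1.2,0.8],[0,0,0,0,0,1.5,0.8],[0,0,0,0,0,1.6,0.8]]]' 
python3 look.py w20; python3 cup.py w20 '(.523,-.363)'
```

```text
t: 45.18
eef_pos: [0.5089, -0.4009, 0.0687]
ee_rot: [[-0.939, 0.343, -0.0], [0.343, 0.939, -0.002], [-0.0, -0.001, -1.0]]
contact_force: [-0.5, 0.9, -2.0]
width: 0.011
finger_force: 60.1
45.175 [ 0.5089 -0.4009  0.0687]
tab top 2044 med [ 0.504  -0.3996  0.0949] rect [ 507.6 -400.1] [12.3 30. ] 71.2
rim 3783 med [ 0.4792 -0.3401  0.0531] rect [ 514.6 -359.3] [ 70.4 108.2] 70.1
mat 10187 med [ 0.4575 -0.3643  0.0031] rect [ 492.1 -354.2] [109.4 105.6] 73.8
```

Cup is 2 mm above the mat and centred; lower, release and retreat.

```bash
python3 -m handwheel '[[[0,0,0,0,0,0.15,0.8],[0,0,0,0,0,0.3,0.8],[0,0,0,0,0,0.3,0.8],[0,0,0,0,0,0.3,2],[0,0,0,0,0,0.3,4]]]' |sed -n 2,4p
python3 -m handwheel '[[[0,0,0,0,0,0,4],[0,0,0,0,0,0,4],[0,0,0,0,0,-3,4],[0,0,0,0,0,-8,4],[0,0,0,1,0,-14,4]]]' >/dev/null
python3 -m handwheel '[[[0,0,0,1,0,-4,4],[0,0,0,3,0,-8,4],[0,0,0,5,1,-10,4],[0,0,0,5,1,-10,4],[0,0,0,5,1,-10,4]]]' 
python3 look.py w21; python3 cup.py w21 '(.523,-.363)'
python3 - <<'E'
from h import *
a=np.load('w21.npz'); im,d,K,T=cam('top')
B=cv2.resize(im[130:270,80:420],(800,329),interpolation=cv2.INTER_CUBIC)
A=cv2.resize(a['im'],(360,270)); A=cv2.copyMakeBorder(A,0,0,0,440,0); cv2.imwrite('pics/fin.png',np.vstack([B,A]))
E
```

```text
eef_pos: [0.5092, -0.4011, 0.0659]
ee_rot: [[-0.939, 0.344, 0.0], [0.344, 0.939, -0.002], [-0.001, -0.002, -1.0]]
contact_force: [-0.2, 0.6, 0.9]
t: 47.1
eef_pos: [0.4562, -0.3706, 0.3052]
ee_rot: [[-0.939, 0.343, -0.0], [0.343, 0.939, -0.001], [-0.0, -0.001, -1.0]]
contact_force: [0.3, 0.3, -0.3]
width: 0.0401
finger_force: 0.0
47.1 [ 0.4562 -0.3706  0.3052]
tab top 253 med [ 0.5063 -0.4002  0.093 ] rect [ 507.6 -400.7] [10.3 28.5] 69.5
rim 906 med [ 0.5325 -0.3657  0.0511] rect [ 522.7 -362.8] [ 69.9 123.6] 69.7
mat 2893 med [ 0.4689 -0.343   0.0032] rect [ 522.7 -362.8] [108.9 168.5] 73.8
```

View pics/fin.png

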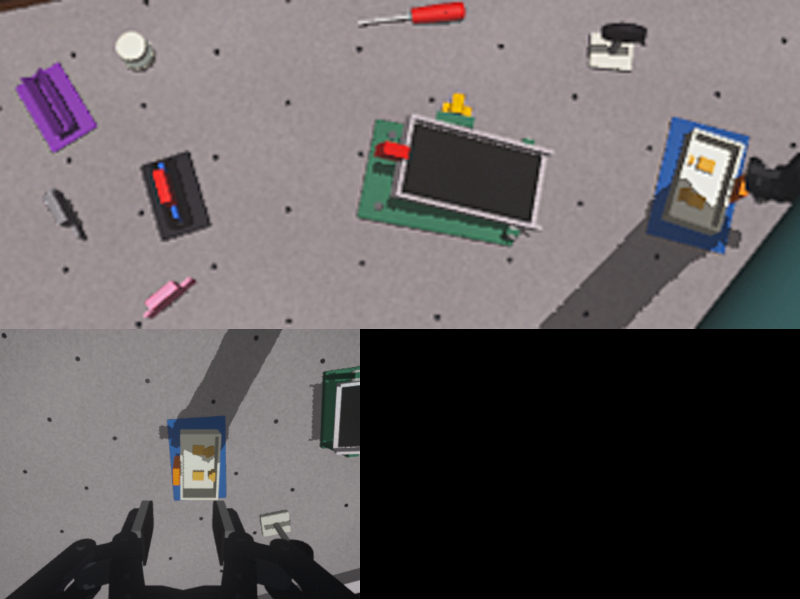

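The cup is centred on the mat with the nuts in it, the scraper is in its rest, the pin sits against the plate, and the bystanders are untouched.

```bash
python3 -c "
from rig import robot
print(robot.close_job())"
```

```text
the job is handed in; nothing more can be done
None
```

I handed the job in at about 47 s of robot time, with no verdict returned: the tray is pinned up at about 0.35 rad, all four nuts are in the cup on the middle of its mat, the scraper is back in its rest, and the lens, jar and screwdriver look undisturbed in the last pictures.

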